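# Ease a press-fit bearing cover off its dowels with a wedge

### The arm

A 6-joint arm with a two-finger parallel gripper is mounted at the origin on a cart in front of the work surface, level with it; the furniture and walls round the work are solid. World frame = base frame: x ahead of the robot, y to its left, z up, the work surface at z = 0. Lengths are in m, angles in rad, forces in N, time in s.
With the tool pointing down it reaches from about 0.35 to 0.975 m from the base axis. Payload 4.9 kg.
Tool frame: the origin (TCP) lies midway between the tips of the shut fingers; the grasp point (between the pads) lies 19 mm behind it; z points along the fingers, y is the direction in which the jaws open and shut (so a half turn about z gives the same grasp; the last joint's range is limited). The gripper opens to 85 mm and grips with 20 to 120 N. Pads are 22 mm wide; open, the fingers measure 114 mm over their backs; the gripper's body (76 mm by 85 mm) begins 54 mm behind the grasp point. The pads swing forward as they close: fully open they stand 13 mm farther back than shut.
Start: joints at [-1.268, 0.053, 1.613, -0, 1.476, -0.119], TCP at [0.256, -0.57, 0.231] pointing down, gripper open.
Joint ranges: [-3.01, 3.01], [-1.01, 2.22], [0.06, 2.58], [-1.02, 4.17], [0.09, 2.62], [-3.14, 3.14]. Speed limits (rad/s): [2.57, 2.57, 3.14, 3.14, 3.14, 3.14].

### API

Orientations are given as a rotation vector (axis times angle).
In Python, from station import ctrl gives the robot as it stands.
- The arm moves only by the tool jog_arm, never from a script. Its argument "steps" is a list of rows, each an object of numbers: "dx", "dy", "dz": the shift along the world's x, y, z in units of 60 mm (1.0 is 60 mm); "twist": the turn about the world's z in units of 10 degrees (1.0 is 10 degrees). A call has 1 to 5 rows; each row is the pose to reach, as a shift and turn from the pose measured when the call began; what a row does not reach only later rows make up. A row lasts 1/8 s, in which the tool goes at most 62.5 mm and 10.7 degrees, less where a joint would pass 70% of its speed; a pose out of reach is approached as far as the arm can. A call with a gripper value outside its range is refused whole. "gripper" is the closure in counts, from 0 (fully open) to 255 (shut), set as the call begins (left out, the last holds). The fingers move at their own pace and stop on an object; "newtons" is the grip in N (left out, the last holds). Time passes only in rows, so rows that repeat a pose let the fingers close. It gives the time, the measured TCP pose, the force and the opening at its end, in the units of the state.
- ctrl.get_obs(): the state, without advancing time (a new reading comes with each control period).
- ctrl.get_image(name): name is "scene" or "top" or "wrist"; returns a dict with "frame" (420x560x3 uint8, red, green, blue), "range_z" (420x560 float32, m along the optical axis (not along the pixel's ray), 0 where there is no reading), "fx", "fy", "cx", "cy" (pixels), "extrinsics" (4x4, takes a point from camera to world coordinates). Camera axes: x right, y down, z forward; pixel columns grow to the right and rows downward; lengths in m; the calibration is good to about 2 mm. A picture is of the moment at which its call begins.
- ctrl.finish_job(): hands the job in, once; it reports no verdict.
The state is a dict: "t": time; "q": joint angles; "dq": joint speeds; "effort": joint torques, N m; "tool_pos": TCP position; "tool_rot": TCP orientation; "contact_force": force on the tool from outside, world axes, zero at the start; "wrist_torque": the same for the moment, N m; "opening": finger opening in m.
Only numpy, scipy, OpenCV 4.12 (cv2) and the standard library are available. Lean on these libraries where they do the work, as an engineer would, in place of code of your own. Each camera call takes 0.05 s, during which the arm holds its last target.

### The job

The cover of the grey gear housing in the steel stop bracket is pressed on tight: ease it up evenly with the wooden-handled wedge, sliding the blade gently along the ledge and in under the cover from the bracket's open end until you feel the shoulder meet the housing. Lay the wedge down, turn the housing end for end in the bracket, take the wedge again and do the same to the cover's other end. Finish with the cover raised and level, the housing flat in the bracket, the wedge lying flat on the cabinet top and the things around undisturbed.

Things in the scene. Friction and masses are not known exactly. Their poses are not given: they have to be found in the camera images.
- housing: Loose grey gear housing, 0.7 kg: box 124 (x) x 60 (y) x 36 mm (z), the same end for end; origin: centre of its underside. Grip it across its 60 mm width, whose vertical sides stand 3 mm proud of the cover. With cover 49 mm high, 55 at the middle boss (38 mm across). At each end its flat top (36 mm up) is a ledge projecting 12 mm beyond the cover. Stands on the bracket's plate.
- cover_a (a point): Middle of the aluminium cover's lower edge at housing +x, 50 mm from centre, 39 mm above housing origin when home. Slot under this edge: 3 mm high over the ledge, 5.5 at its flared mouth, 48 wide, 40 deep. Cover 100x54 mm, captive on dowels (rises 14 mm at most, rocks about y), stays where left; 5 N under one end lifts that end alone. A full wedge stroke lifts an end 6 mm.
- cover_b (a point): The same point and slot at the cover's other end, towards the housing's -x.
- wedge: Loose wedge, 0.15 kg, 126 mm long, lying as it is used. Pale wooden handle 80x20x24 mm; origin: centre of the handle's underside; x to the blade tip, z up. Shoulder: square handle front 40 mm ahead of origin. Steel blade 46 mm long beyond it, 18 wide, flat underside 8 mm above origin, 2 mm thick at the tip, 12 at the root. Driving takes about 5 to 10 N, then climbs sharply at the shoulder.
- wedge_tip (a point): Lower edge of the blade's tip, 86 mm ahead of the wedge's origin and 8 mm above it.
- bracket: Fixed steel stop bracket: plate 142x110 mm, 6 mm thick; origin on the cabinet top, under the housing's centre when that touches the fence. x points to the fence (inner face at 62 mm, top 30 mm above cabinet top); -x is the open end (plate ends at -66 mm). Two corner tabs reach 16 mm back from the fence, 72 mm apart (6 mm play on each side of the housing).
- clamp: Bystander: brown wooden ring clamp, 130 mm long, near the right edge.
- plier: Bystander: pliers, 147 mm long, lying at the front edge.
- stamp: Bystander: black hand punch standing on end, 20 mm across, 60 mm high, near the front edge.
- loupe: Bystander: black eye loupe, 41 mm across, 30 mm high, standing beyond the wedge's place.
- brush: Bystander: wooden brass-bristle brush, 150 mm long, lying at the front right corner.

How it is judged:
On the way, in this order (a step that is already met when the one before it is completed fails the run):
1. one end of the cover is eased up by the wedge, at the bracket's open end, the other end still down (contact force between wedge and housing above 0.3 N and ((z of cover_a in the frame of housing above 0.0435 m and z of cover_b in the frame of housing below 0.0415 m and x of cover_a in the frame of bracket below -0.03 m) or (z of cover_b in the frame of housing above 0.0435 m and z of cover_a in the frame of housing below 0.0415 m and x of cover_b in the frame of bracket below -0.03 m))), for 0.1 s.
2. the wedge is laid down and the housing stands turned in the bracket, its raised end to the fence, released (height (world z) of wedge below 0.006 m and angle between wedge's own z axis and vertical below 0.1 rad and contact force between the fingers and wedge below 0.2 N and horizontal distance between housing and bracket below 0.018 m and angle between the x axis of housing and the x axis of bracket, either way round below 0.12 rad and angle between housing's own z axis and vertical below 0.08 rad and z of housing in the frame of bracket below 0.01 m and contact force between the fingers and housing below 0.2 N and ((z of cover_a in the frame of housing above 0.043 m and x of cover_a in the frame of bracket above 0.03 m) or (z of cover_b in the frame of housing above 0.043 m and x of cover_b in the frame of bracket above 0.03 m))), for 0.2 s.
3. the other end is eased up by the wedge, at the open end (contact force between wedge and housing above 0.3 N and z of each of cover_a, cover_b in the frame of housing above 0.043 m and x of wedge_tip in the frame of bracket below 0 m), for 0.1 s.
At the end, for the whole second after the job is handed in: Both cover ends at least 4 mm above pressed home, cover level with the housing within 0.03 rad; housing flat in the bracket within 18 mm and 0.12 rad of square to the fence, either way round; wedge lying flat on the cabinet top, clear of the housing; all at rest (z of each of cover_a, cover_b in the frame of housing above 0.043 m and angle between the z axis of cover_a and the z axis of housing, either way round below 0.03 rad and horizontal distance between housing and bracket below 0.018 m and angle between the x axis of housing and the x axis of bracket, either way round below 0.12 rad and angle between housing's own z axis and vertical below 0.08 rad and z of housing in the frame of bracket below 0.01 m and height (world z) of wedge below 0.006 m and angle between wedge's own z axis and vertical below 0.1 rad and contact force between the fingers and wedge below 0.2 N and contact force between wedge and anything else above 0.3 N and contact force between wedge and housing below 0.2 N and linear speed of each of wedge, housing below 0.02 m/s); the robot touches nothing.
It fails at once if the cover is cocked by more than 0.1 rad (one end forced up too far) (angle between the z axis of cover_a and the z axis of housing, either way round above 0.1 rad).
It fails at once if the wedge is rammed against the housing or its cover with more than 100 N (contact force between wedge and housing above 100 N).
It fails at once if the housing is tipped by more than 0.35 rad (angle between housing's own z axis and vertical above 0.35 rad).
It fails at once if a bystander is shoved by more than 30 mm (distance of any of clamp, plier, stamp, loupe, brush from where it was at the start of the episode above 0.03 m).
It also fails if it takes over 72 s, if anything falls off the work surface, if the arm or the gripper's body presses on something with over 40 N, if the wrist force passes 120 N, or if a joint passes its speed limit or range.

## Working session

There is one attempt and no reset: what is moved stays moved. The work goes in short steps, Python scripts to look and compute and a tool call to move; the robot and the scene stay as the last step left them, time stands still between calls to the robot, and variables do not carry over. Pictures are saved under pics/ and viewed, and the job is handed in when it is done.

Besides the shell and the picture viewer there is one more tool, called after "Emit:" by a JSON object that holds its "op" and its "data", one argument or row to a line. jog_arm: Moves the arm, as the interface text tells. Its arguments: {"type":"object","properties":{"steps":{"type":"array"},"gripper":{"type":"number"},"newtons":{"type":"number"}},"required":["steps"]}

```bash
ls; mkdir -p pics; cat > h.py <<'E'
import numpy as np, cv2
from station import ctrl
def grab(n,fn=None):
    d=ctrl.get_image(n)
    if fn: cv2.imwrite('pics/'+fn,cv2.cvtColor(d['frame'],cv2.COLOR_RGB2BGR))
    return d
def cloud(d):
    z=d['range_z']; v,u=np.mgrid[0:z.shape[0],0:z.shape[1]]
    P=np.stack([(u-d['cx'])/d['fx']*z,(v-d['cy'])/d['fy']*z,z],-1)
    E=np.array(d['extrinsics']); W=P@E[:3,:3].T+E[:3,3]; W[z==0]=np.nan
    return W
E
python3 - <<'E'
from h import *
for n in('scene','top','wrist'):
    d=grab(n,n+'0.png'); np.savez('pics/%s0.npz'%n,**{k:v for k,v in d.items()})
    print(n,d['fx'],np.round(d['extrinsics'],3).tolist())
print(ctrl.get_obs())
E
```

```text
pics
scene 546.8410273572395 [[-0.824, -0.275, 0.496, -0.029], [-0.567, 0.399, -0.721, 0.736], [-0.0, -0.875, -0.484, 0.61], [0.0, 0.0, 0.0, 1.0]]
top 494.45493286120603 [[0.012, -0.987, 0.163, 0.354], [-1.0, -0.012, -0.004, -0.049], [0.006, -0.163, -0.987, 0.95], [0.0, 0.0, 0.0, 1.0]]
wrist 321.48950286543317 [[0.41, -0.88, -0.239, 0.316], [-0.912, -0.396, -0.105, -0.543], [-0.002, 0.261, -0.965, 0.372], [0.0, 0.0, 0.0, 1.0]]
{'t': 0.15, 'q': array([-1.26798641e+00,  5.32443277e-02,  1.61399224e+00, -2.26067635e-05,
        1.47598468e+00, -1.18982525e-01]), 'dq': array([ 0.00160463, -0.00141431, -0.00301424, -0.00023461,  0.00010457,
       -0.00026543]), 'effort': array([ 1.77955621e-04, -3.94244099e+01, -3.70722413e+01, -1.06679117e-04,
        4.69627295e-03, -2.04914170e-05]), 'tool_pos': array([ 0.25573056, -0.56975098,  0.23031303]), 'tool_rot': array([-3.07040208e+00, -6.57313787e-01,  2.69861991e-04]), 'contact_force': array([-0.31436113, -0.46987673, -0.85125353]), 'wrist_torque': array([-0.03395687, -0.04967809, -0.02546002]), 'opening': 0.08539537344919697}
```

View pics/top0.png

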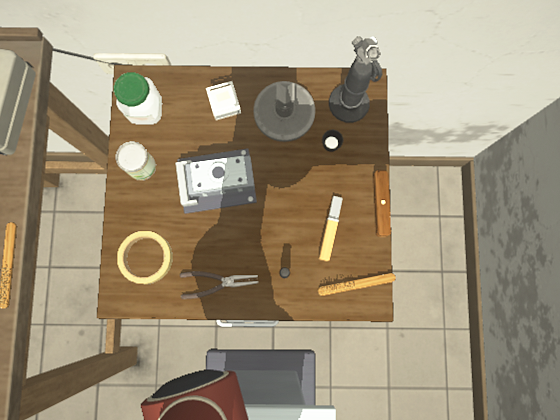

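View pics/scene0.png

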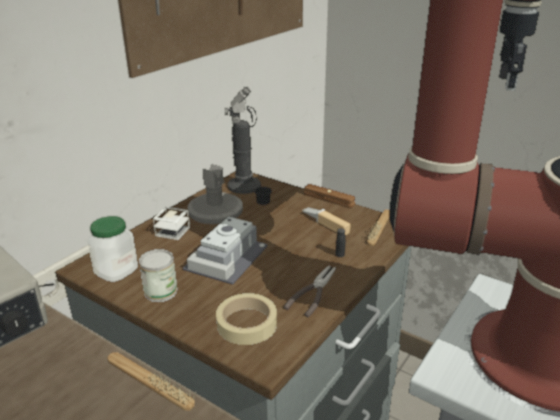

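The top view shows the bracket with its fence on the left (about 185,185), housing centre about (218,173) and the open end to the right. The wedge is at (331,228) with its blade tip up at (337,197). I'll measure these.

```bash
python3 - <<'E'
from h import *
d=dict(np.load('pics/top0.npz')); W=cloud(d); im=d['frame']
# crops enlarged
def crop(u0,u1,v0,v1,s,fn): cv2.imwrite('pics/'+fn,cv2.resize(cv2.cvtColor(im[v0:v1,u0:u1],cv2.COLOR_RGB2BGR),None,fx=s,fy=s,interpolation=cv2.INTER_CUBIC))
crop(165,265,140,220,7,'c1.png'); crop(300,400,180,270,6,'c2.png')
# table height
print('table',np.nanmedian(W[250:255,270:275,2]), np.nanmedian(W[280:300,110:170,2]))
hsv=cv2.cvtColor(im,cv2.COLOR_RGB2HSV)
# wedge
reg=np.zeros(im.shape[:2],bool); reg[190:265,312:350]=1
m=reg&(W[...,2]>0.006)&(W[...,2]<0.05)
P=W[m]; r=cv2.minAreaRect((P[:,:2]*1000).astype(np.float32)); print('wedge',r,len(P),np.percentile(P[:,2],[5,50,95]))
mh=m&(hsv[...,1]>70)&(hsv[...,2]>120); P=W[mh]; print('handle',cv2.minAreaRect((P[:,:2]*1000).astype(np.float32)),P.mean(0),np.median(P[:,2]))
mb=m&~mh; print('blade',W[mb].mean(0))
reg=np.zeros(im.shape[:2],bool); reg[140:215,170:262]=1
for lo,hi in((0.003,0.012),(0.02,0.034),(0.037,0.045),(0.049,0.0575),(0.0585,0.07)):
    mm=(reg&(W[...,2]>lo)&(W[...,2]<hi)).astype(np.uint8)
    P=W[mm>0]; print(lo,hi,len(P),cv2.minAreaRect((P[:,:2]*1000).astype(np.float32)),np.median(P[:,2]),P.mean(0))
E
```

```text
table 0.0005777203003939357 0.0012013686903689091
wedge ((481.5033264160156, -147.39923095703125), (59.776390075683594, 126.18902587890625), 79.77398681640625) 700 [0.01183453 0.02397505 0.02777929]
handle ((464.30194091796875, -156.50253295898438), (89.20954132080078, 62.27566909790039), 7.8229146003723145) [ 0.45540044 -0.14722771  0.02426261] 0.025001702084424815
blade [ 0.51641365 -0.16190402  0.0176219 ]
0.003 0.012 1685 ((579.6668090820312, 71.43196105957031), (149.26881408691406, 179.94692993164062), 0.8221143484115601) 0.006603014435973997 [0.56563973 0.06237179 0.00650078]
0.02 0.034 517 ((571.58740234375, 67.84191131591797), (84.2403793334961, 143.36492919921875), 9.116320610046387) 0.03036548361159408 [0.55794622 0.11201719 0.02947102]
0.037 0.045 453 ((574.6743774414062, 58.886817932128906), (61.17409133911133, 124.31743621826172), 8.734071731567383) 0.042525282759302674 [0.56680783 0.0540372  0.04232636]
0.049 0.0575 954 ((574.97412109375, 58.736572265625), (55.22245407104492, 99.90882110595703), 8.805277824401855) 0.055821223378901164 [0.57364649 0.05936834 0.05556799]
0.0585 0.07 447 ((574.3640747070312, 57.79730224609375), (53.878173828125, 97.16525268554688), 8.830428123474121) 0.06144831274669904 [0.57416621 0.05725318 0.06150277]
```

View pics/c1.png

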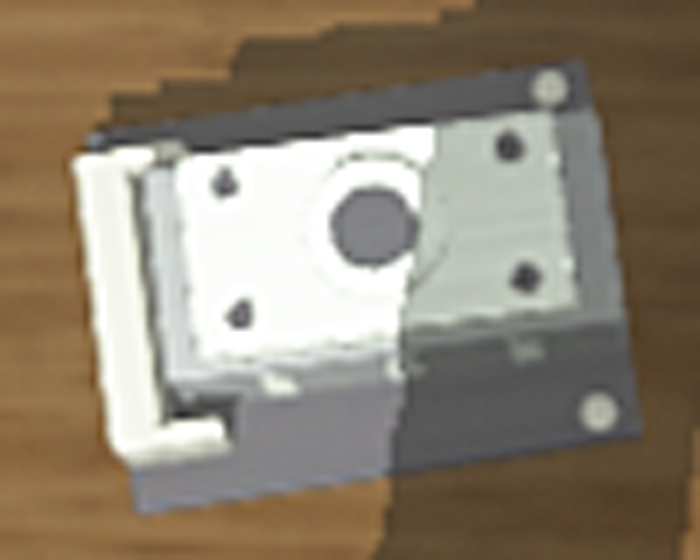

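View pics/c2.png

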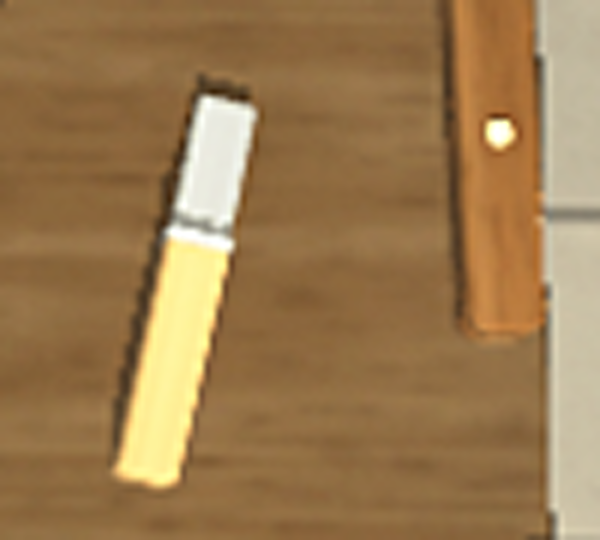

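```bash
python3 - <<'E'
from h import *
d=dict(np.load('pics/top0.npz')); W=cloud(d); im=d['frame']
E=d['extrinsics']
def ray(u,v,z):
    r=E[:3,:3]@np.array([(u-d['cx'])/d['fx'],(v-d['cy'])/d['fy'],1]); return E[:3,3]+r*(z-E[2,3])/r[2]
hsv=cv2.cvtColor(im,cv2.COLOR_RGB2HSV)
reg=np.zeros(im.shape[:2],np.uint8); reg[190:268,312:350]=1
def rect(mask,z,name):
    n,l,s,c=cv2.connectedComponentsWithStats(mask.astype(np.uint8)); k=1+s[1:,4].argmax()
    v,u=np.where(l==k); P=np.array([ray(a,b,z)[:2] for a,b in zip(u,v)])
    print(name,len(u),cv2.minAreaRect((P*1000).astype(np.float32)),P.mean(0))
    return P
print(hsv[235,329],hsv[207,335],hsv[235,345],hsv[220,334])
a=rect((reg>0)&(hsv[...,2]>190)&(hsv[...,1]>80),0.024,'handle')
b=rect((reg>0)&(hsv[...,2]>170)&(hsv[...,1]<60),0.017,'blade')
P=np.vstack([a,b]); vx=cv2.fitLine((P*1000).astype(np.float32),cv2.DIST_L2,0,.01,.01).ravel(); print(vx,np.degrees(np.arctan2(vx[1],vx[0])))
vx=cv2.fitLine((a*1000).astype(np.float32),cv2.DIST_L2,0,.01,.01).ravel(); print(vx,np.degrees(np.arctan2(vx[1],vx[0])))
for p in((338.3,196),): print(ray(*p,0.01))
# obstacles
for nm,(u0,u1,v0,v1) in dict(disc=(250,318,78,140),jar=(112,160,138,182),loupe=(320,345,130,153),plier=(180,260,265,300),stamp=(275,295,240,280)).items():
    R=W[v0:v1,u0:u1].reshape(-1,3); R=R[R[:,2]>0.01]; print(nm,R.min(0).round(3),R.max(0).round(3))
# plate/fence edges in bracket frame
th=np.radians(98.8); ux=np.array([np.cos(th),np.sin(th)]); uy=np.array([-ux[1],ux[0]]); o=np.array([.5748,.0587])
R=W[140:220,165:262].reshape(-1,3); q=np.c_[(R[:,:2]-o)@ux,(R[:,:2]-o)@uy,R[:,2]]*1000
for lo,hi in((25,34),(38,46),(52,58),(59,65),(3.5,9)):
    s=q[(q[:,2]>lo)&(q[:,2]<hi)]; 
    if lo==3.5: s=s[(abs(s[:,0])<90)&(abs(s[:,1])<75)]
    print(lo,hi,np.percentile(s,[1,50,99],axis=0).round(1).tolist())
E
```

```text
[ 27  97 255] [ 35  13 236] [ 16 146 138] [ 22  11 250]
handle 430 ((454.63446044921875, -147.60565185546875), (20.227060317993164, 76.02330017089844), 77.3757095336914) [ 0.45484906 -0.14753244]
blade 233 ((517.1229858398438, -162.05496215820312), (19.791316986083984, 47.73673629760742), 78.56795501708984) [ 0.51770427 -0.1620272 ]
[ 9.7475863e-01 -2.2326128e-01  4.7693845e+02 -1.5262637e+02] -12.900657
[ 9.7473758e-01 -2.2335316e-01  4.5484906e+02 -1.4753244e+02] -12.906056
[ 0.54259323 -0.16905639  0.01      ]
disc [ 0.654 -0.123  0.01 ] [ 0.777 -0.002  0.113]
jar [0.571 0.188 0.01 ] [0.629 0.246 0.077]
loupe [ 0.63  -0.176  0.01 ] [ 0.669 -0.135  0.036]
plier [ 0.344 -0.012  0.01 ] [0.393 0.131 0.015]
stamp [ 0.385 -0.074  0.023] [ 0.403 -0.057  0.064]
25 34 [[-57.4, -39.5, 25.4], [70.3, 11.4, 30.7], [80.8, 43.6, 33.8]]
38 46 [[-61.6, -28.9, 38.3], [-9.6, 13.1, 42.8], [61.7, 30.1, 45.9]]
52 58 [[-49.2, -26.9, 52.5], [2.0, 1.1, 56.1], [49.3, 26.8, 58.0]]
59 65 [[-44.2, -25.2, 59.0], [-1.0, 1.1, 61.8], [41.4, 24.5, 64.8]]
3.5 9 [[-73.9, -71.3, 3.6], [3.1, 36.6, 6.6], [81.2, 69.6, 8.9]]
```

Emit:
{"op": "jog_arm", "data": {
  "steps": [
    {"dx": 0.45, "dy": 0.9, "twist": -0.75},
    {"dx": 0.9, "dy": 1.8, "twist": -1.5},
    {"dx": 1.35, "dy": 2.7, "twist": -2.2},
    {"dx": 1.8, "dy": 3.6, "twist": -3.0},
    {"dx": 2.2, "dy": 4.5, "twist": -3.7}
  ],
  "gripper": 0,
  "newtons": 60
}}

```text
validation failed for argument at $.st...
```

Emit:
{"op": "jog_arm", "data": {
  "steps": [
    {"dx": 0.45, "dy": 0.9, "dz": 0.0, "twist": -0.75},
    {"dx": 0.9, "dy": 1.8, "dz": 0.0, "twist": -1.5}
  ],
  "gripper": 0,
  "newtons": 60
}}

```text
t: 0.4
tool_pos: [0.3098, -0.4605, 0.2295]
tool_rot: [-3.129, -0.241, 0.0]
contact_force: [0.2, 0.1, -0.4]
opening: 0.0855
```

Emit:
{"op": "jog_arm", "data": {
  "steps": [
    {"dx": 0.45, "dy": 0.9, "dz": -0.3, "twist": -0.7},
    {"dx": 0.9, "dy": 1.8, "dz": -0.6, "twist": -1.4},
    {"dx": 1.3, "dy": 2.7, "dz": -0.9, "twist": -2.17},
    {"dx": 1.75, "dy": 3.6, "dz": -1.2, "twist": -2.17},
    {"dx": 2.1, "dy": 4.5, "dz": -1.4, "twist": -2.17}
  ]
}}

```text
t: 1.02
tool_pos: [0.436, -0.1885, 0.1446]
tool_rot: [-3.119, 0.352, -0.0]
contact_force: [1.1, 0.2, 1.0]
opening: 0.0855
```

Emit:
{"op": "jog_arm", "data": {
  "steps": [
    {"dx": 0.32, "dy": 0.68, "dz": 0.0, "twist": 0.0},
    {"dx": 0.32, "dy": 0.68, "dz": 0.0, "twist": 0.0}
  ],
  "gripper": 120
}}

```text
t: 1.27
tool_pos: [0.4555, -0.145, 0.1439]
tool_rot: [-3.119, 0.344, 0.001]
contact_force: [-0.1, -0.2, -0.0]
opening: 0.0514
```

```bash
python3 - <<'E'
from h import *
d=grab('wrist','w1.png'); o=ctrl.get_obs(); print(o['tool_pos'],o['tool_rot'],o['opening'])
W=cloud(d); hsv=cv2.cvtColor(d['frame'],cv2.COLOR_RGB2HSV)
m=((W[...,2]>0.017)&(W[...,2]<0.032)&(hsv[...,1]>70)&(hsv[...,2]>170)).astype(np.uint8)
n,l,s,c=cv2.connectedComponentsWithStats(m); k=1+s[1:,4].argmax(); P=W[l==k]
print(len(P),cv2.minAreaRect((P[:,:2]*1000).astype(np.float32)),P.mean(0))
E
```

```text
[ 0.45527829 -0.14655232  0.1441947 ] [-3.11926713e+00  3.47475125e-01  1.06348041e-03] 0.04572534857656415
4306 ((526.7271728515625, -250.73660278320312), (121.91339111328125, 24.73773193359375), 2.2549991607666016) [ 0.52558064 -0.25039235  0.02106904]
```

View pics/w1.png

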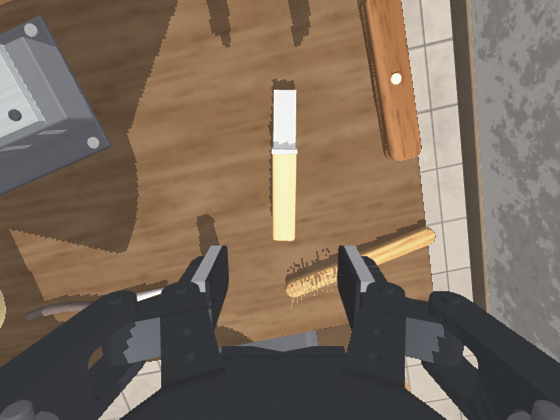

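The wrist view shows the wedge centred between the fingers, with the handle running from (284,240) to (284,152). I'll descend.

Emit:
{"op": "jog_arm", "data": {
  "steps": [
    {"dx": 0.0, "dy": -0.01, "dz": -0.8, "twist": 0.0},
    {"dx": 0.0, "dy": -0.01, "dz": -1.6, "twist": 0.0},
    {"dx": 0.0, "dy": -0.01, "dz": -2.1, "twist": 0.0},
    {"dx": 0.0, "dy": -0.01, "dz": -2.33, "twist": 0.0},
    {"dx": 0.0, "dy": -0.01, "dz": -2.33, "twist": 0.0}
  ]
}}

```text
t: 1.95
tool_pos: [0.4548, -0.1477, 0.004]
tool_rot: [-3.119, 0.349, 0.003]
contact_force: [-0.4, -0.2, -0.5]
opening: 0.0452
```

Emit:
{"op": "jog_arm", "data": {
  "steps": [
    {"dx": 0.0, "dy": 0.0, "dz": 0.0, "twist": 0.0},
    {"dx": 0.0, "dy": 0.0, "dz": 0.0, "twist": 0.0},
    {"dx": 0.0, "dy": 0.0, "dz": 0.0, "twist": 0.0},
    {"dx": 0.0, "dy": 0.0, "dz": 0.0, "twist": 0.0}
  ],
  "gripper": 220,
  "newtons": 60
}}

```text
t: 2.45
tool_pos: [0.4563, -0.1487, 0.006]
tool_rot: [-3.12, 0.349, -0.002]
contact_force: [0.1, 0.7, 6.1]
opening: 0.0184
```

Emit:
{"op": "jog_arm", "data": {
  "steps": [
    {"dx": 0.0, "dy": 0.0, "dz": 0.3, "twist": 0.0},
    {"dx": 0.0, "dy": 0.0, "dz": 0.7, "twist": 0.0},
    {"dx": 0.0, "dy": 0.0, "dz": 1.2, "twist": 0.0},
    {"dx": 0.0, "dy": 0.0, "dz": 1.2, "twist": 0.0}
  ]
}}

```text
t: 2.95
tool_pos: [0.4581, -0.1495, 0.0805]
tool_rot: [3.122, -0.349, 0.011]
contact_force: [0.8, -0.7, -1.3]
opening: 0.0188
```

```bash
python3 - <<'E'
from h import *
d=grab('wrist','w2.png'); o=ctrl.get_obs(); print(o['tool_pos'],o['tool_rot'],o['opening'],o['contact_force'])
E=np.array(d['extrinsics']);print(E.round(3).tolist())
W=cloud(d); np.savez('pics/w2.npz',W=W,f=d['frame'])
d=grab('scene','s2.png')
E
```

```text
[ 0.45683248 -0.14886989  0.07861032] [-3.12123207  0.34913172 -0.0054078 ] 0.018673657815254915 [-0.64969609  0.10862013 -1.99565401]
[[-0.221, -0.943, -0.248, 0.521], [-0.975, 0.213, 0.057, -0.164], [-0.001, 0.255, -0.967, 0.223], [0.0, 0.0, 0.0, 1.0]]
```

View pics/w2.png

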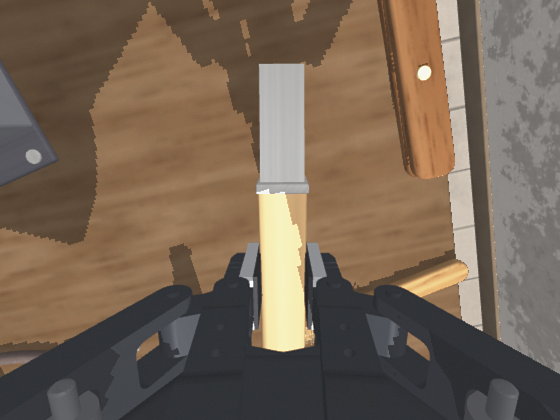

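View pics/s2.png

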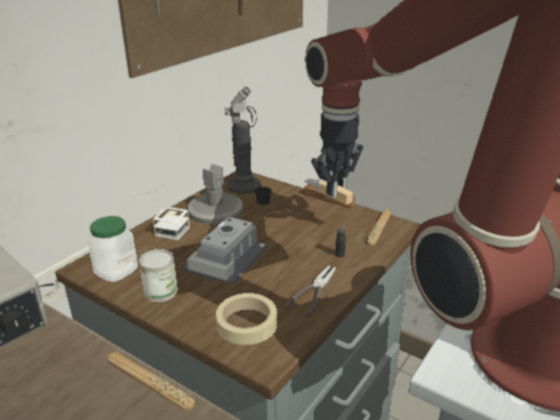

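```bash
cat > wm.py <<'E'
from h import *
from scipy.spatial.transform import Rotation as R
def measure(W,im,o):
    T=R.from_rotvec(o['tool_rot']).as_matrix(); p=np.array(o['tool_pos'])
    ax=T[:,0].copy(); ax[2]=0; ax/=np.linalg.norm(ax); ay=np.array([-ax[1],ax[0],0])
    Q=np.c_[(W.reshape(-1,3)-p)@ax,(W.reshape(-1,3)-p)@ay,W.reshape(-1,3)[:,2]-p[2]]*1000
    Q=Q.reshape(W.shape)
    m=(abs(Q[...,1])<16)&(Q[...,2]>-15)&(Q[...,2]<45)&(Q[...,0]>12)&(Q[...,0]<110)
    P=Q[m]
    for a in range(14,100,6):
        s=P[(P[:,0]>=a)&(P[:,0]<a+6)]
        if len(s): print(a+3,len(s),np.median(s[:,2]).round(2),s[:,1].min().round(1),s[:,1].max().round(1))
    print('tip',np.percentile(P[:,0],99.5))
    h=P[(P[:,0]>14)&(P[:,0]<36)&(abs(P[:,1])<8)]; print('handle slope',np.polyfit(h[:,0],h[:,2],1))
    b=P[(P[:,0]>44)&(P[:,0]<84)&(abs(P[:,1])<8)]; print('blade slope',np.polyfit(b[:,0],b[:,2],1))
    print('lateral slope',np.polyfit(b[:,1],b[:,2]-np.polyval(np.polyfit(b[:,0],b[:,2],1),b[:,0]),1))
E
python3 - <<'E'
from wm import *
z=np.load('pics/w2.npz'); measure(z['W'],z['f'],ctrl.get_obs())
E
```

```text
17 641 20.62 -15.8 15.9
23 651 20.61 -11.2 8.7
29 685 20.67 -11.0 9.0
35 704 20.64 -10.9 8.9
41 864 21.4 -11.3 9.3
47 677 16.29 -10.0 8.0
53 659 14.96 -9.6 8.0
59 673 13.69 -9.5 7.9
65 689 12.38 -9.6 7.9
71 663 11.09 -9.5 8.3
77 717 9.8 -9.5 8.3
83 693 8.48 -9.4 8.3
89 386 7.47 -9.4 8.3
tip 88.79333762117484
handle slope [3.05660247e-03 2.06572807e+01]
blade slope [-0.21689169 26.4816895 ]
lateral slope [-5.49288272e-03  5.36889297e-05]
```

```bash
python3 - <<'E'
from h import *
d=dict(np.load('pics/top0.npz')); W=cloud(d)
R=W[50:150,240:330].reshape(-1,3)
for lo,hi in((.008,.02),(.02,.03),(.03,.06),(.06,.1),(.1,.2)):
    s=R[(R[:,2]>lo)&(R[:,2]<hi)]
    if len(s): print(lo,hi,len(s),np.percentile(s[:,:2],[1,99],axis=0).round(3).tolist())
d=dict(np.load('pics/scene0.npz')); W=cloud(d); R=W.reshape(-1,3); R=R[(R[:,0]>.62)&(R[:,0]<.8)&(R[:,1]>-.13)&(R[:,1]<.01)]
for lo,hi in((.008,.02),(.02,.03),(.03,.06),(.06,.1),(.1,.2)):
    s=R[(R[:,2]>lo)&(R[:,2]<hi)]
    if len(s): print('s',lo,hi,len(s),np.percentile(s[:,:2],[1,99],axis=0).round(3).tolist())
E
```

```text
0.008 0.02 1834 [[0.648, -0.15], [0.842, 0.014]]
0.02 0.03 864 [[0.641, -0.148], [0.839, -0.009]]
0.03 0.06 117 [[0.632, -0.149], [0.71, -0.046]]
0.06 0.1 265 [[0.697, -0.078], [0.73, -0.046]]
0.1 0.2 174 [[0.699, -0.078], [0.731, -0.048]]
s 0.008 0.02 965 [[0.655, -0.11], [0.768, 0.002]]
s 0.02 0.03 126 [[0.662, -0.1], [0.752, -0.008]]
s 0.03 0.06 192 [[0.696, -0.067], [0.726, -0.039]]
s 0.06 0.1 361 [[0.696, -0.074], [0.731, -0.039]]
s 0.1 0.2 101 [[0.698, -0.076], [0.731, -0.04]]
```

Emit:
{"op": "jog_arm", "data": {
  "steps": [
    {"dx": 0.2, "dy": 0.0, "dz": 0.1, "twist": 1.0},
    {"dx": 0.4, "dy": 0.0, "dz": 0.2, "twist": 2.0},
    {"dx": 0.7, "dy": 0.0, "dz": 0.3, "twist": 3.0},
    {"dx": 1.0, "dy": 0.0, "dz": 0.3, "twist": 4.0},
    {"dx": 1.3, "dy": 0.0, "dz": 0.3, "twist": 5.0}
  ]
}}

```text
t: 3.68
tool_pos: [0.5331, -0.1478, 0.0928]
tool_rot: [-2.97, -1.01, 0.005]
contact_force: [-0.8, -0.5, -1.6]
opening: 0.0188
```

Emit:
{"op": "jog_arm", "data": {
  "steps": [
    {"dx": 0.3, "dy": 0.1, "dz": 0.0, "twist": 1.0},
    {"dx": 0.5, "dy": 0.2, "dz": 0.0, "twist": 2.0},
    {"dx": 0.8, "dy": 0.3, "dz": 0.0, "twist": 3.0},
    {"dx": 1.0, "dy": 0.4, "dz": 0.0, "twist": 4.0},
    {"dx": 1.05, "dy": 0.45, "dz": 0.0, "twist": 5.0}
  ]
}}

```text
t: 4.3
tool_pos: [0.5954, -0.12, 0.09]
tool_rot: [-2.257, -2.176, 0.01]
contact_force: [0.5, -0.5, -2.1]
opening: 0.0184
```

```bash
cat > st.py <<'E'
from h import *
from scipy.spatial.transform import Rotation as R
o=ctrl.get_obs(); T=R.from_rotvec(o['tool_rot']).as_matrix(); p=o['tool_pos']
yaw=np.degrees(np.arctan2(T[1,0],T[0,0])); th=np.radians(98.8); ux=np.array([np.cos(th),np.sin(th)]); uy=np.array([-ux[1],ux[0]]); b=(p[:2]-[.5748,.0587])*1000
print('t',o['t'],'tool',p.round(4),'yaw',yaw.round(2),'tilt',T[:2,2].round(4),'brk x,y',(b@ux).round(2),(b@uy).round(2),'F',o['contact_force'].round(1),'open',o['opening'].round(4),'q6',o['q'][5].round(3))
E
python3 st.py
```

```text
Traceback (most recent call last):
  File "st.py", line 5, in <module>
    print('t',o['t'],'tool',p.round(4),'yaw',yaw.round(2),'tilt',T[:2,2].round(4),'brk x,y',(b@ux).round(2),(b@uy).round(2),'F',o['contact_force'].round(1),'open',o['opening'].round(4),'q6',o['q'][5].round(3))
                                                                                                                                                                   ^^^^^^^^^^^^^^^^^^
AttributeError: 'float' object has no attribute 'round'
```

Emit:
{"op": "jog_arm", "data": {
  "steps": [
    {"dx": 0.04, "dy": 0.12, "dz": 0.0, "twist": 0.5},
    {"dx": 0.08, "dy": 0.2, "dz": 0.0, "twist": 1.09},
    {"dx": 0.08, "dy": 0.2, "dz": 0.0, "twist": 1.09}
  ]
}}

```text
t: 4.68
tool_pos: [0.5989, -0.1074, 0.0875]
tool_rot: [-2.039, -2.378, 0.013]
contact_force: [-0.9, 0.1, -1.4]
opening: 0.0186
```

```bash
sed -i "s/o\['opening'\].round(4)/round(o['opening'],4)/" st.py; python3 st.py; python3 - <<'E'
from wm import *
d=grab('wrist','w3.png'); W=cloud(d); measure(W,d['frame'],ctrl.get_obs())
E
python3 st.py
```

```text
t 4.675 tool [ 0.5989 -0.1074  0.0875] yaw 98.79 tilt [-0.0125 -0.0005] brk x,y -167.82 1.62 F [-0.9  0.1 -1.4] open 0.0186 q6 -0.45
17 643 16.79 -9.0 10.6
23 652 16.68 -9.3 10.7
29 691 16.72 -9.3 10.8
35 686 16.91 -9.7 10.9
41 871 16.57 -9.6 11.1
47 664 11.74 -7.8 9.8
53 684 10.46 -7.7 9.8
59 661 9.16 -7.7 9.8
65 676 7.79 -7.7 10.2
71 704 6.48 -7.6 10.2
77 701 5.12 -7.6 10.2
83 692 3.84 -7.5 10.2
89 129 3.0 -7.5 10.2
tip 86.70868091525689
handle slope [-7.40462281e-04  1.68699475e+01]
blade slope [-0.21975051 22.08453472]
lateral slope [ 0.00509648 -0.00016573]
t 4.725 tool [ 0.5991 -0.1077  0.088 ] yaw 98.74 tilt [-0.0118 -0.0008] brk x,y -168.16 1.45 F [ 0.6  0.7 -1.4] open 0.0184 q6 -0.449
```

View pics/w3.png

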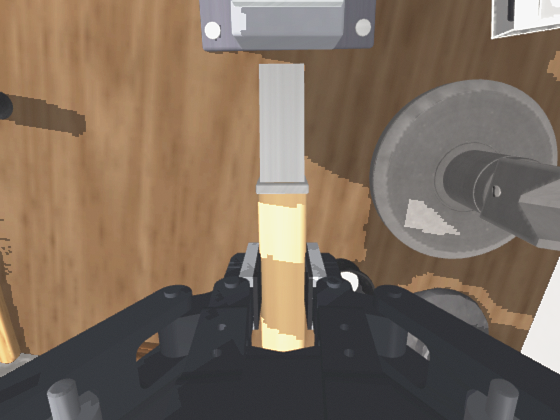

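The wrist view shows the blade pointing squarely at the housing end, with the slot edge at about (288,35). I'll move over the ledge and lower to touch.

Emit:
{"op": "jog_arm", "data": {
  "steps": [
    {"dx": -0.02, "dy": 0.2, "dz": -0.2, "twist": 0.0},
    {"dx": -0.03, "dy": 0.38, "dz": -0.4, "twist": 0.0},
    {"dx": -0.03, "dy": 0.38, "dz": -0.6, "twist": 0.0},
    {"dx": -0.03, "dy": 0.38, "dz": -0.65, "twist": 0.0}
  ]
}}

```text
t: 5.22
tool_pos: [0.5962, -0.0845, 0.0471]
tool_rot: [-2.038, -2.376, 0.015]
contact_force: [-0.8, -1.3, -0.6]
opening: 0.0188
```

```bash
python3 - <<'E'
from h import *
for n in('wrist','top'):
    d=grab(n,n+'4.png')
    if n=='top': cv2.imwrite('pics/t4c.png',cv2.resize(cv2.cvtColor(d['frame'][130:250,165:300],cv2.COLOR_RGB2BGR),None,fx=5,fy=5,interpolation=2))
E
python3 st.py
```

```text
t 5.325 tool [ 0.597  -0.085   0.0483] yaw 98.73 tilt [-0.0128 -0.0007] brk x,y -145.36 0.07 F [ 0.4  0.7 -1.3] open 0.0188 q6 -0.414
```

View pics/wrist4.png

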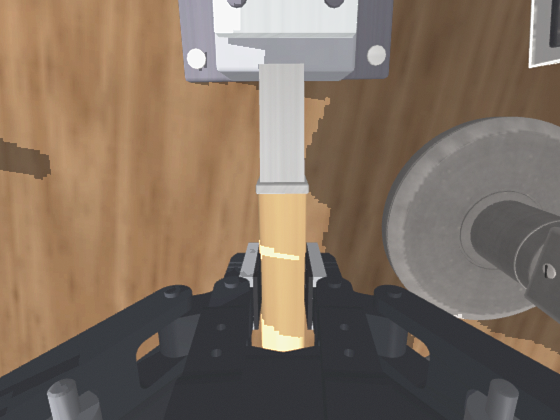

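View pics/t4c.png

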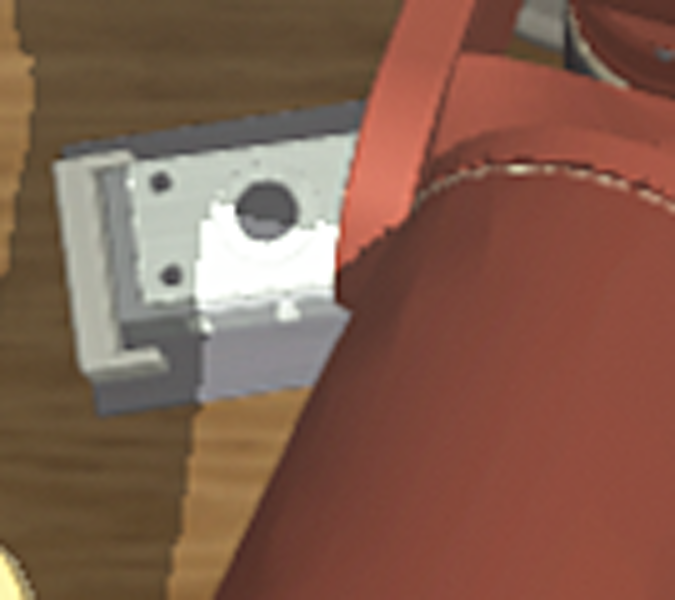

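Emit:
{"op": "jog_arm", "data": {
  "steps": [
    {"dx": 0.0, "dy": 0.0, "dz": -0.03, "twist": 0.0},
    {"dx": 0.0, "dy": 0.0, "dz": -0.05, "twist": 0.0},
    {"dx": 0.0, "dy": 0.0, "dz": -0.05, "twist": 0.0}
  ]
}}

```text
t: 5.7
tool_pos: [0.5971, -0.0851, 0.0454]
tool_rot: [-2.04, -2.377, 0.014]
contact_force: [0.0, -0.7, -1.5]
opening: 0.0185
```

```bash
python3 st.py;python3 st.py
```

```text
t 5.7 tool [ 0.5971 -0.0851  0.0454] yaw 98.72 tilt [-0.0125 -0.0008] brk x,y -145.53 -0.01 F [ 0.  -0.7 -1.5] open 0.0185 q6 -0.414
t 5.7 tool [ 0.5971 -0.0851  0.0454] yaw 98.72 tilt [-0.0125 -0.0008] brk x,y -145.53 -0.01 F [ 0.  -0.7 -1.5] open 0.0185 q6 -0.414
```

Emit:
{"op": "jog_arm", "data": {
  "steps": [
    {"dx": 0.0, "dy": 0.0, "dz": -0.03, "twist": 0.0},
    {"dx": 0.0, "dy": 0.0, "dz": -0.05, "twist": 0.0},
    {"dx": 0.0, "dy": 0.0, "dz": -0.05, "twist": 0.0}
  ]
}}

```text
t: 6.08
tool_pos: [0.5969, -0.0851, 0.0422]
tool_rot: [-2.04, -2.377, 0.014]
contact_force: [0.4, 0.5, -2.1]
opening: 0.0186
```

Emit:
{"op": "jog_arm", "data": {
  "steps": [
    {"dx": 0.0, "dy": 0.0, "dz": -0.015, "twist": 0.0},
    {"dx": 0.0, "dy": 0.0, "dz": -0.03, "twist": 0.0},
    {"dx": 0.0, "dy": 0.0, "dz": -0.03, "twist": 0.0}
  ]
}}

```text
t: 6.45
tool_pos: [0.5968, -0.085, 0.0403]
tool_rot: [-2.04, -2.377, 0.014]
contact_force: [-0.0, -0.1, -1.9]
opening: 0.0186
```

Emit:
{"op": "jog_arm", "data": {
  "steps": [
    {"dx": 0.0, "dy": 0.0, "dz": -0.01, "twist": 0.0},
    {"dx": 0.0, "dy": 0.0, "dz": -0.02, "twist": 0.0},
    {"dx": 0.0, "dy": 0.0, "dz": -0.02, "twist": 0.0}
  ]
}}

```text
t: 6.82
tool_pos: [0.597, -0.0851, 0.0395]
tool_rot: [-2.04, -2.377, 0.014]
contact_force: [-0.5, 0.2, 1.1]
opening: 0.0187
```

Emit:
{"op": "jog_arm", "data": {
  "steps": [
    {"dx": -0.005, "dy": 0.03, "dz": 0.0, "twist": 0.0},
    {"dx": -0.01, "dy": 0.06, "dz": 0.0, "twist": 0.0},
    {"dx": -0.015, "dy": 0.1, "dz": 0.0, "twist": 0.0},
    {"dx": -0.02, "dy": 0.13, "dz": 0.0, "twist": 0.0}
  ]
}}

```text
t: 7.32
tool_pos: [0.5959, -0.0771, 0.0396]
tool_rot: [-2.04, -2.377, 0.014]
contact_force: [-0.5, 0.9, 0.5]
opening: 0.0187
```

Emit:
{"op": "jog_arm", "data": {
  "steps": [
    {"dx": -0.005, "dy": 0.03, "dz": 0.0, "twist": 0.0},
    {"dx": -0.01, "dy": 0.06, "dz": 0.0, "twist": 0.0},
    {"dx": -0.015, "dy": 0.1, "dz": 0.0, "twist": 0.0},
    {"dx": -0.02, "dy": 0.13, "dz": 0.0, "twist": 0.0}
  ]
}}

```text
t: 7.82
tool_pos: [0.5948, -0.0692, 0.0397]
tool_rot: [-2.04, -2.377, 0.013]
contact_force: [0.1, -1.1, 0.8]
opening: 0.0187
```

```bash
python3 st.py; python3 - <<'E'
from h import *
d=grab('wrist','w5.png')
E
```

```text
t 7.825 tool [ 0.5948 -0.0692  0.0397] yaw 98.73 tilt [-0.0124 -0.0007] brk x,y -129.46 -0.17 F [ 0.1 -1.1  0.8] open 0.0187 q6 -0.389
```

View pics/w5.png

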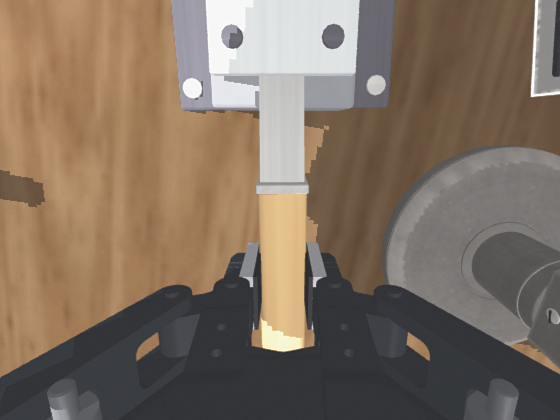

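The tip is now hidden under the cover edge at (282,72), so it has entered the slot. I'll drive on.

Emit:
{"op": "jog_arm", "data": {
  "steps": [
    {"dx": -0.006, "dy": 0.04, "dz": 0.0, "twist": 0.0},
    {"dx": -0.012, "dy": 0.08, "dz": 0.0, "twist": 0.0},
    {"dx": -0.02, "dy": 0.12, "dz": 0.0, "twist": 0.0},
    {"dx": -0.025, "dy": 0.16, "dz": 0.0, "twist": 0.0}
  ]
}}

```text
t: 8.38
tool_pos: [0.5936, -0.0601, 0.04]
tool_rot: [-2.041, -2.379, 0.014]
contact_force: [-0.3, -5.5, 0.5]
opening: 0.0187
```

Emit:
{"op": "jog_arm", "data": {
  "steps": [
    {"dx": -0.006, "dy": 0.04, "dz": 0.0, "twist": 0.0},
    {"dx": -0.012, "dy": 0.08, "dz": 0.0, "twist": 0.0},
    {"dx": -0.02, "dy": 0.12, "dz": 0.0, "twist": 0.0},
    {"dx": -0.025, "dy": 0.16, "dz": 0.0, "twist": 0.0}
  ]
}}

```text
t: 8.88
tool_pos: [0.5922, -0.0512, 0.04]
tool_rot: [-2.042, -2.38, 0.016]
contact_force: [1.3, -5.9, 0.1]
opening: 0.0188
```

```bash
python3 st.py; python3 - <<'E'
from h import *
d=grab('wrist','w6.png')
E
```

```text
t 8.875 tool [ 0.5922 -0.0512  0.04  ] yaw 98.73 tilt [-0.0111 -0.0037] brk x,y -111.26 -0.4 F [ 1.3 -5.9  0.1] open 0.0188 q6 -0.358
```

View pics/w6.png

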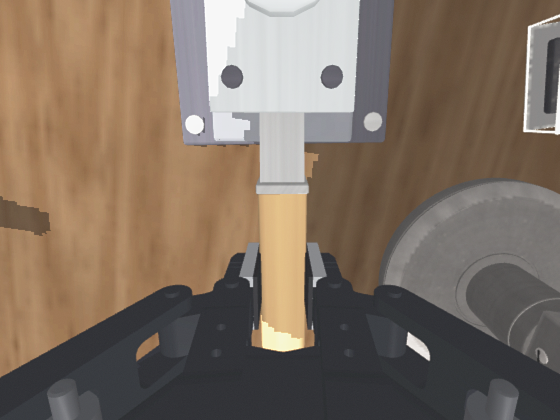

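Emit:
{"op": "jog_arm", "data": {
  "steps": [
    {"dx": -0.006, "dy": 0.04, "dz": 0.0, "twist": 0.0},
    {"dx": -0.012, "dy": 0.08, "dz": 0.0, "twist": 0.0},
    {"dx": -0.015, "dy": 0.1, "dz": 0.0, "twist": 0.0}
  ]
}}

```text
t: 9.3
tool_pos: [0.5914, -0.0453, 0.0401]
tool_rot: [-2.042, -2.38, 0.016]
contact_force: [0.9, -5.7, 0.2]
opening: 0.0186
```

Emit:
{"op": "jog_arm", "data": {
  "steps": [
    {"dx": -0.003, "dy": 0.02, "dz": 0.0, "twist": 0.0},
    {"dx": -0.006, "dy": 0.04, "dz": 0.0, "twist": 0.0},
    {"dx": -0.008, "dy": 0.05, "dz": 0.0, "twist": 0.0}
  ]
}}

```text
t: 9.68
tool_pos: [0.591, -0.0428, 0.0401]
tool_rot: [-2.043, -2.381, 0.017]
contact_force: [1.2, -5.6, 0.5]
opening: 0.0186
```

```bash
python3 st.py; python3 - <<'E'
from h import *
d=grab('wrist','w7.png')
d=grab('scene','s7.png'); cv2.imwrite('pics/s7c.png',cv2.resize(cv2.cvtColor(d['frame'][190:300,170:290],cv2.COLOR_RGB2BGR),None,fx=5,fy=5,interpolation=2))
E
```

```text
t 9.675 tool [ 0.591  -0.0428  0.0401] yaw 98.75 tilt [-0.0105 -0.0055] brk x,y -102.77 -0.44 F [ 1.2 -5.6  0.5] open 0.0186 q6 -0.344
```

View pics/w7.png

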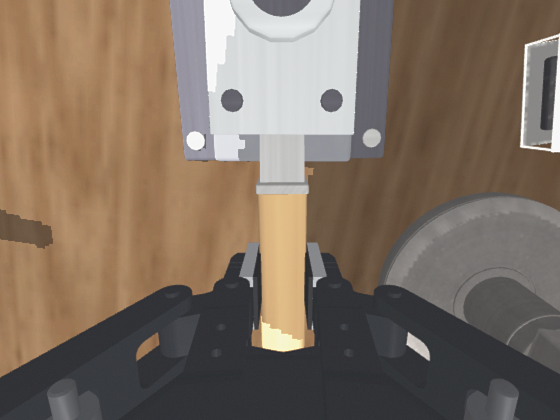

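View pics/s7c.png

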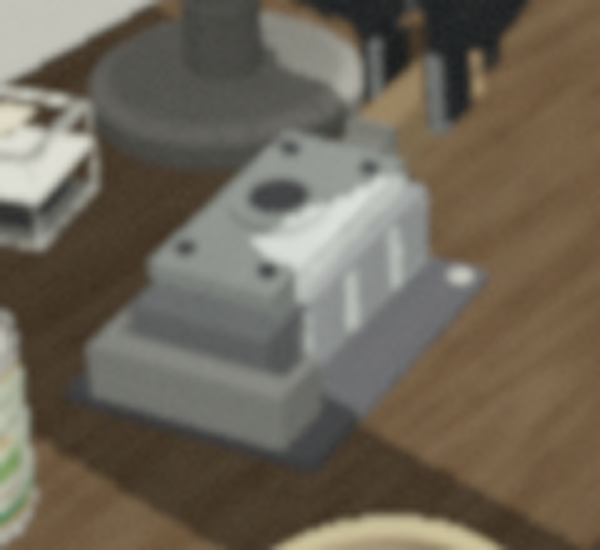

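Emit:
{"op": "jog_arm", "data": {
  "steps": [
    {"dx": -0.004, "dy": 0.03, "dz": 0.0, "twist": 0.0},
    {"dx": -0.008, "dy": 0.06, "dz": 0.0, "twist": 0.0},
    {"dx": -0.01, "dy": 0.07, "dz": 0.0, "twist": 0.0}
  ]
}}

```text
t: 10.15
tool_pos: [0.5904, -0.039, 0.0401]
tool_rot: [-2.043, -2.381, 0.018]
contact_force: [0.9, -4.5, -0.0]
opening: 0.0181
```

Emit:
{"op": "jog_arm", "data": {
  "steps": [
    {"dx": -0.003, "dy": 0.02, "dz": 0.0, "twist": 0.0},
    {"dx": -0.006, "dy": 0.04, "dz": 0.0, "twist": 0.0},
    {"dx": -0.008, "dy": 0.05, "dz": 0.0, "twist": 0.0}
  ]
}}

```text
t: 10.52
tool_pos: [0.59, -0.0364, 0.0401]
tool_rot: [-2.044, -2.382, 0.019]
contact_force: [0.5, -5.5, -0.1]
opening: 0.0184
```

```bash
python3 st.py; python3 - <<'E'
from h import *
d=grab('wrist','w8.png')
d=grab('top','t8.png'); cv2.imwrite('pics/t8c.png',cv2.resize(cv2.cvtColor(d['frame'][130:250,165:300],cv2.COLOR_RGB2BGR),None,fx=5,fy=5,interpolation=2))
E
```

```text
t 10.525 tool [ 0.59   -0.0364  0.0401] yaw 98.74 tilt [-0.0101 -0.0073] brk x,y -96.34 -0.46 F [ 0.5 -5.5 -0.1] open 0.0184 q6 -0.332
```

View pics/w8.png

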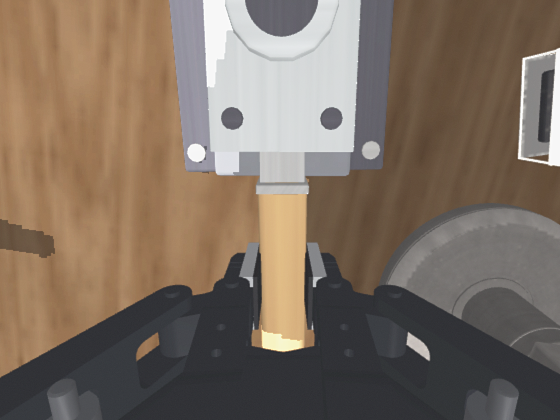

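View pics/t8c.png

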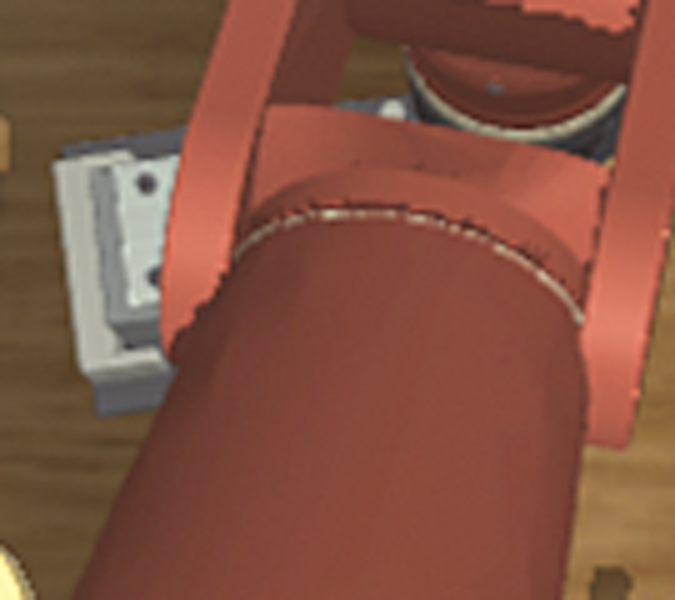

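The housing had been sitting about 6 mm short of the fence and slid up to it. The remaining shoulder gap is small (rows 175 to 184).

Emit:
{"op": "jog_arm", "data": {
  "steps": [
    {"dx": -0.003, "dy": 0.02, "dz": 0.0, "twist": 0.0},
    {"dx": -0.006, "dy": 0.04, "dz": 0.0, "twist": 0.0},
    {"dx": -0.006, "dy": 0.04, "dz": 0.0, "twist": 0.0}
  ]
}}

```text
t: 11.0
tool_pos: [0.5905, -0.0359, 0.0406]
tool_rot: [2.044, 2.384, -0.021]
contact_force: [1.6, -9.8, -0.8]
opening: 0.0188
```

Emit:
{"op": "jog_arm", "data": {
  "steps": [
    {"dx": -0.003, "dy": 0.02, "dz": 0.0, "twist": 0.0},
    {"dx": -0.006, "dy": 0.04, "dz": 0.0, "twist": 0.0},
    {"dx": -0.006, "dy": 0.04, "dz": 0.0, "twist": 0.0}
  ]
}}

```text
t: 11.38
tool_pos: [0.591, -0.0357, 0.041]
tool_rot: [2.041, 2.381, -0.024]
contact_force: [1.8, -10.4, -1.1]
opening: 0.0184
```

```bash
python3 st.py; python3 - <<'E'
from h import *
d=grab('wrist','w9.png'); cv2.imwrite('pics/w9c.png',cv2.resize(cv2.cvtColor(d['frame'][90:260,180:400],cv2.COLOR_RGB2BGR),None,fx=3.5,fy=3.5,interpolation=2))
d=grab('scene','s9.png'); cv2.imwrite('pics/s9c.png',cv2.resize(cv2.cvtColor(d['frame'][190:300,170:290],cv2.COLOR_RGB2BGR),None,fx=5,fy=5,interpolation=2))
W=cloud(d); np.savez('pics/s9.npz',W=W,f=d['frame'])
E
```

```text
t 11.375 tool [ 0.591  -0.0357  0.041 ] yaw 98.79 tilt [-0.0058 -0.0156] brk x,y -95.77 -1.55 F [  1.8 -10.4  -1.1] open 0.0184 q6 -0.324
```

View pics/w9c.png

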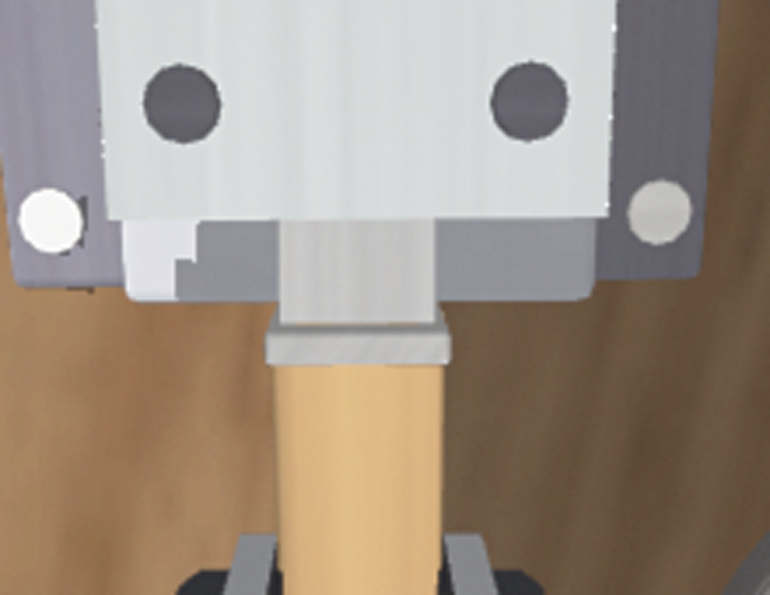

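View pics/s9c.png

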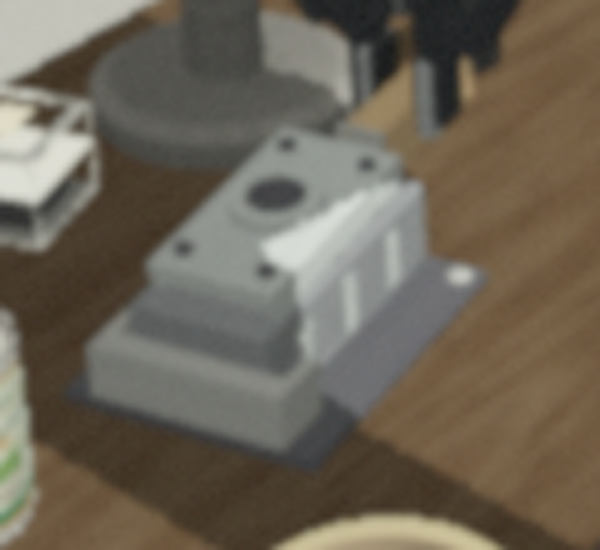

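```bash
cat > cov.py <<'E'
from h import *
import sys
# fit cover top plane along bracket axis, and ledge heights, from a camera
def run(W,verbose=True):
    th=np.radians(98.8); ux=np.array([np.cos(th),np.sin(th)]); uy=np.array([-ux[1],ux[0]]); o=np.array([.5748,.0587])
    R=W.reshape(-1,3); R=R[~np.isnan(R[:,0])]; q=np.c_[(R[:,:2]-o)@ux,(R[:,:2]-o)@uy,R[:,2]]*1000
    q=q[(abs(q[:,1])<24)&(abs(q[:,0])<85)]
    for a in range(-76,84,8):
        s=q[(q[:,0]>=a)&(q[:,0]<a+8)&(abs(q[:,1])>11)]
        if len(s)>4: print(a+4,len(s),np.percentile(s[:,2],[10,50,90]).round(1))
if __name__=='__main__':
    for n in sys.argv[1:]:
        print(n); run(cloud(grab(n)))
E
python3 cov.py wrist scene
```

```text
wrist
-72 4188 [132.4 137.5 141.2]
-64 320 [-1.5 -0.5  0.1]
-56 345 [40.6 41.4 42.3]
-48 1044 [40.9 41.7 42.5]
-40 1158 [59.7 60.5 61.3]
-32 1546 [59.6 60.7 62.8]
-24 1705 [58.8 59.6 61.1]
-16 1704 [58.2 59.  59.8]
-8 1842 [57.7 58.6 59.8]
0 1967 [57.4 59.3 64.5]
8 990 [57.  62.4 64.2]
scene
-72 177 [116.7 146.7 263.4]
-64 384 [181.1 231.2 273.3]
-56 275 [179.9 213.9 268.9]
-40 37 [ 42.3  61.8 360.5]
-32 156 [ 61.5 340.6 359.9]
-24 426 [292.9 327.9 368.1]
-16 38 [ 54.3  59.7 365.5]
-8 24 [45.3 58.5 60.9]
0 24 [56.5 60.2 64.4]
8 30 [57.6 62.2 64.8]
16 49 [56.  60.6 63.5]
24 42 [55.5 57.4 61.7]
32 32 [55.6 56.6 57.7]
40 27 [54.9 56.  57. ]
48 52 [53.6 55.6 58.6]
56 94 [41.6 50.6 55.5]
64 35 [40.1 42.1 48.3]
72 99 [29.4 34.7 42.1]
80 87 [ 3.6 24.4 31. ]
```

Cover at the open end is about 6 mm up, the far end is still home, and force has climbed to 10 N with the motion stalled, so the shoulder has met. I'll withdraw.

Emit:
{"op": "jog_arm", "data": {
  "steps": [
    {"dx": 0.015, "dy": -0.1, "dz": 0.0, "twist": 0.0},
    {"dx": 0.04, "dy": -0.25, "dz": 0.0, "twist": 0.0},
    {"dx": 0.07, "dy": -0.45, "dz": 0.0, "twist": 0.0},
    {"dx": 0.1, "dy": -0.65, "dz": 0.0, "twist": 0.0},
    {"dx": 0.14, "dy": -0.9, "dz": 0.0, "twist": 0.0}
  ]
}}

```text
t: 12.2
tool_pos: [0.5992, -0.0907, 0.0406]
tool_rot: [2.041, 2.381, -0.025]
contact_force: [1.1, 0.7, -1.5]
opening: 0.0184
```

```bash
python3 st.py; python3 cov.py wrist; python3 - <<'E'
from h import *
d=grab('wrist','w10.png')
E
```

```text
t 12.2 tool [ 0.5992 -0.0907  0.0406] yaw 98.8 tilt [-0.0064 -0.0157] brk x,y -151.37 -1.27 F [ 1.1  0.7 -1.5] open 0.0184 q6 -0.411
wrist
-72 710 [-1.4 -0.6  0.3]
-64 733 [-1.5 -0.6  0.3]
-56 2149 [ 3.9 26.  41.4]
-48 1540 [40.5 41.4 42.3]
-40 451 [40.3 41.3 42.2]
```

View pics/w10.png

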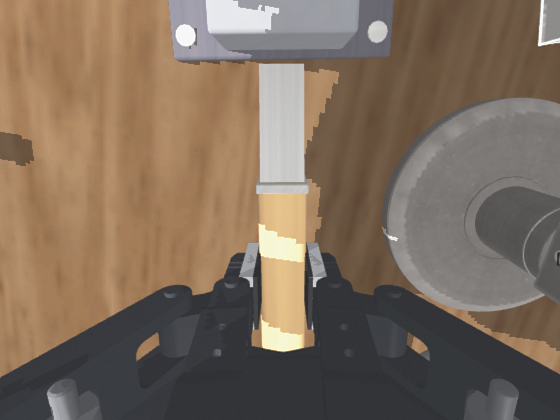

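The blade is clear of the housing. I'll lay the wedge on the open wood to the right.

Emit:
{"op": "jog_arm", "data": {
  "steps": [
    {"dx": -0.1, "dy": -0.5, "dz": 0.1, "twist": 0.0},
    {"dx": -0.5, "dy": -1.07, "dz": 0.1, "twist": 0.0},
    {"dx": -0.82, "dy": -1.07, "dz": 0.0, "twist": 0.0},
    {"dx": -0.82, "dy": -1.07, "dz": -0.25, "twist": 0.0},
    {"dx": -0.82, "dy": -1.07, "dz": -0.48, "twist": 0.0}
  ]
}}

```text
t: 12.92
tool_pos: [0.5502, -0.1555, 0.0106]
tool_rot: [2.043, 2.379, -0.026]
contact_force: [-0.6, 0.3, -2.3]
opening: 0.0188
```

Emit:
{"op": "jog_arm", "data": {
  "steps": [
    {"dx": 0.0, "dy": 0.0, "dz": -0.02, "twist": 0.0},
    {"dx": 0.0, "dy": 0.0, "dz": -0.04, "twist": 0.0}
  ]
}}

```text
t: 13.18
tool_pos: [0.5506, -0.1552, 0.0078]
tool_rot: [2.042, 2.38, -0.026]
contact_force: [0.1, -0.2, -1.1]
opening: 0.0187
```

Emit:
{"op": "jog_arm", "data": {
  "steps": [
    {"dx": 0.0, "dy": 0.0, "dz": -0.02, "twist": 0.0},
    {"dx": 0.0, "dy": 0.0, "dz": -0.03, "twist": 0.0},
    {"dx": 0.0, "dy": 0.0, "dz": -0.03, "twist": 0.0}
  ]
}}

```text
t: 13.55
tool_pos: [0.5511, -0.1552, 0.0066]
tool_rot: [2.042, 2.379, -0.025]
contact_force: [0.8, -0.1, -1.0]
opening: 0.0185
```

Emit:
{"op": "jog_arm", "data": {
  "steps": [
    {"dx": 0.0, "dy": 0.0, "dz": -0.02, "twist": 0.0},
    {"dx": 0.0, "dy": 0.0, "dz": -0.03, "twist": 0.0},
    {"dx": 0.0, "dy": 0.0, "dz": -0.03, "twist": 0.0}
  ]
}}

```text
t: 13.92
tool_pos: [0.5514, -0.1554, 0.0062]
tool_rot: [2.042, 2.38, -0.025]
contact_force: [-3.5, 1.3, 7.3]
opening: 0.0187
```

Emit:
{"op": "jog_arm", "data": {
  "steps": [
    {"dx": 0.0, "dy": 0.0, "dz": 0.02, "twist": 0.0},
    {"dx": 0.0, "dy": 0.0, "dz": 0.02, "twist": 0.0},
    {"dx": 0.0, "dy": 0.0, "dz": 0.02, "twist": 0.0},
    {"dx": 0.0, "dy": 0.0, "dz": 0.02, "twist": 0.0}
  ],
  "gripper": 120
}}

```text
t: 14.42
tool_pos: [0.5512, -0.1553, 0.0072]
tool_rot: [2.042, 2.38, -0.025]
contact_force: [0.2, 0.1, -0.0]
opening: 0.0448
```

Emit:
{"op": "jog_arm", "data": {
  "steps": [
    {"dx": 0.0, "dy": 0.0, "dz": 0.3, "twist": 0.0},
    {"dx": 0.0, "dy": 0.0, "dz": 0.8, "twist": 0.0},
    {"dx": 0.0, "dy": 0.0, "dz": 1.5, "twist": 0.0},
    {"dx": 0.0, "dy": 0.0, "dz": 2.2, "twist": 0.0}
  ]
}}

```text
t: 14.92
tool_pos: [0.5513, -0.1553, 0.1417]
tool_rot: [2.041, 2.379, -0.025]
contact_force: [0.9, -0.3, 0.4]
opening: 0.0451
```

```bash
python3 st.py; python3 - <<'E'
from h import *
d=grab('wrist','w11.png'); np.savez('pics/w11.npz',W=cloud(d),f=d['frame'])
E
```

```text
t 14.925 tool [ 0.5513 -0.1553  0.1417] yaw 98.75 tilt [-0.0052 -0.0163] brk x,y -207.93 55.98 F [ 0.9 -0.3  0.4] open 0.0451 q6 -0.545
```

View pics/w11.png

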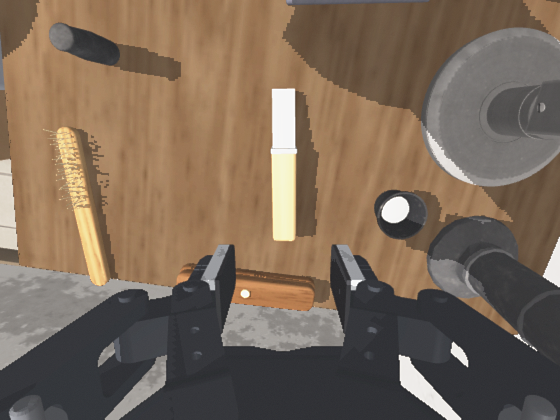

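Emit:
{"op": "jog_arm", "data": {
  "steps": [
    {"dx": 0.1, "dy": 0.8, "dz": 0.0, "twist": 0.0},
    {"dx": 0.2, "dy": 1.7, "dz": 0.0, "twist": 0.0},
    {"dx": 0.3, "dy": 2.6, "dz": 0.0, "twist": 0.0},
    {"dx": 0.38, "dy": 3.4, "dz": 0.0, "twist": 0.0},
    {"dx": 0.38, "dy": 3.67, "dz": 0.0, "twist": 0.0}
  ],
  "gripper": 0
}}

```text
t: 15.6
tool_pos: [0.578, 0.0658, 0.1502]
tool_rot: [2.03, 2.374, -0.018]
contact_force: [-0.6, -1.1, 0.0]
opening: 0.0851
```

```bash
python3 st.py; python3 cov.py wrist; python3 - <<'E'
from h import *
d=grab('wrist','w12.png'); np.savez('pics/w12.npz',W=cloud(d),f=d['frame'])
d=grab('top','t12.png'); np.savez('pics/t12.npz',W=cloud(d),f=d['frame'])
E
```

```text
t 15.6 tool [0.578  0.0658 0.1502] yaw 98.92 tilt [ 0.0065 -0.0204] brk x,y 6.5 -4.22 F [-0.6 -1.1  0. ] open 0.0851 q6 -0.156
wrist
-56 82 [40.3 41.1 41.7]
-48 8 [41.7 41.9 42.3]
-40 234 [59.5 60.2 61. ]
-32 300 [59.3 60.5 62.6]
-24 346 [58.6 59.4 61.1]
-16 333 [58.1 58.9 59.9]
-8 308 [57.5 58.3 59.4]
0 325 [57.3 59.2 64.3]
8 352 [57.  62.7 64.1]
16 2655 [ 62.4 229.6 237.1]
24 6781 [232.4 243.9 249.5]
32 1294 [ 55.7 247.4 250.9]
40 381 [54.6 55.4 57.1]
48 393 [54.1 55.3 57.9]
56 451 [40.9 53.9 55.1]
64 377 [40.5 41.3 42.3]
72 379 [28.1 29.2 38.9]
80 312 [28.1 29.3 30.3]
```

View pics/w12.png

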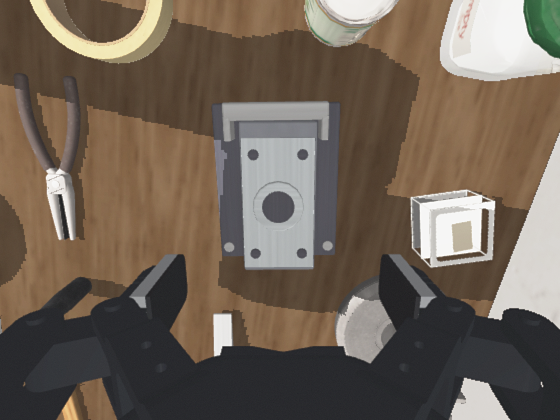

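View pics/t12.png

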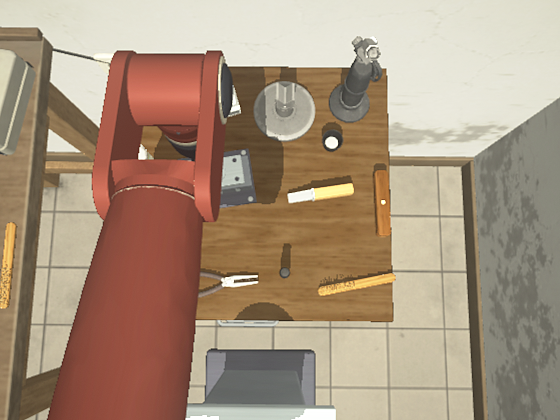

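```bash
cat > hs.py <<'E'
from h import *
def hs(W):
    R=W.reshape(-1,3); R=R[~np.isnan(R[:,0])]; R=R[np.linalg.norm(R[:,:2]-[.574,.065],axis=1)<.12]
    th=np.radians(98.8); ux=np.array([np.cos(th),np.sin(th)]); uy=np.array([-ux[1],ux[0]]); o=np.array([.5748,.0587])
    q=np.c_[(R[:,:2]-o)@ux,(R[:,:2]-o)@uy,R[:,2]]*1000
    def rect(s,n):
        r=cv2.minAreaRect(s[:,:2].astype(np.float32)); print(n,len(s),[np.round(v,1) for v in r],'1/99%',np.percentile(s[:,:2],[1,99],axis=0).round(1).tolist())
    s=q[(q[:,2]>52)&(q[:,2]<66)&(abs(q[:,1])<40)&(abs(q[:,0])<70)]; rect(s,'cover')
    s=q[(q[:,2]>39.5)&(q[:,2]<66)&(abs(q[:,1])<45)&(abs(q[:,0])<80)]; rect(s,'housing')
    s=q[(q[:,2]>26)&(q[:,2]<32)&(q[:,0]>55)&(abs(q[:,1])<60)]; rect(s,'fence')
    s=q[(q[:,2]>3)&(q[:,2]<8)&(abs(q[:,0])<90)&(abs(q[:,1])<70)]; rect(s,'plate')
E
python3 - <<'E'
from hs import *
hs(np.load('pics/w12.npz')['W']); hs(np.load('pics/t12.npz')['W'])
d=dict(np.load('pics/top0.npz')); hs(cloud(d))
E
```

```text
cover 9169 [array([ 7.5, -0.4]), array([99.6, 54.1]), np.float64(0.5)] 1/99% [[-40.8, -26.8], [56.5, 26.0]]
housing 10944 [array([ 6.9, -0.4]), array([123.7,  59.9]), np.float64(0.4)] 1/99% [[-52.7, -29.5], [67.9, 28.7]]
fence 2300 [array([69.2,  1.9]), array([28.2, 84.1]), np.float64(0.1)] 1/99% [[56.0, -39.4], [83.4, 43.2]]
plate 6016 [array([12.5,  1. ]), array([141. , 110.1]), np.float64(0.8)] 1/99% [[-56.7, -53.5], [80.7, 55.6]]
cover 582 [array([-24.1,  -0.8]), array([54.7, 42. ]), np.float64(89.6)] 1/99% [[-44.7, -27.0], [-4.6, 26.2]]
housing 864 [array([-29.2,  -0.6]), array([56. , 60.5]), np.float64(0.4)] 1/99% [[-56.8, -28.5], [-4.1, 29.0]]
fence 1 [array([ 55.4, -39.6]), array([0., 0.]), np.float64(0.0)] 1/99% [[55.4, -39.6], [55.4, -39.6]]
plate 675 [array([0. , 0.3]), array([139.2, 178.8]), np.float64(90.0)] 1/99% [[-88.4, -65.8], [81.9, 68.1]]
cover 1536 [array([ 0. , -0.1]), array([99.9, 55.3]), np.float64(0.0)] 1/99% [[-48.9, -26.6], [49.0, 26.8]]
housing 2059 [array([0. , 0.4]), array([ 60.5, 123.9]), np.float64(89.9)] 1/99% [[-60.5, -27.2], [60.4, 29.7]]
fence 275 [array([68.2,  2.1]), array([26.1, 84.3]), np.float64(0.1)] 1/99% [[55.6, -39.7], [81.0, 43.7]]
plate 1190 [array([-0. ,  0.2]), array([180. , 139.6]), np.float64(0.2)] 1/99% [[-87.5, -68.5], [86.9, 67.8]]
```

Emit:
{"op": "jog_arm", "data": {
  "steps": [
    {"dx": -0.06, "dy": 0.0, "dz": -0.3, "twist": 0.0},
    {"dx": -0.06, "dy": 0.0, "dz": -0.9, "twist": 0.0},
    {"dx": -0.06, "dy": 0.0, "dz": -1.6, "twist": 0.0},
    {"dx": -0.06, "dy": 0.0, "dz": -2.1, "twist": 0.0},
    {"dx": -0.06, "dy": 0.0, "dz": -2.25, "twist": 0.0}
  ]
}}

```text
t: 16.38
tool_pos: [0.5713, 0.062, 0.0109]
tool_rot: [2.038, 2.373, -0.026]
contact_force: [0.3, 0.1, -0.5]
opening: 0.0854
```

```bash
python3 st.py
```

```text
t 16.375 tool [0.5713 0.062  0.0109] yaw 98.7 tilt [-0.0007 -0.0214] brk x,y 3.78 2.94 F [ 0.3  0.1 -0.5] open 0.0854 q6 -0.152
```

Emit:
{"op": "jog_arm", "data": {
  "steps": [
    {"dx": 0.047, "dy": 0.06, "dz": 0.0, "twist": 0.0},
    {"dx": 0.047, "dy": 0.06, "dz": 0.0, "twist": 0.0}
  ]
}}

```text
t: 16.62
tool_pos: [0.5751, 0.0654, 0.012]
tool_rot: [2.037, 2.372, -0.024]
contact_force: [-0.4, -1.1, 0.4]
opening: 0.0857
```

Emit:
{"op": "jog_arm", "data": {
  "steps": [
    {"dx": 0.0, "dy": 0.0, "dz": 0.0, "twist": 0.0},
    {"dx": 0.0, "dy": 0.0, "dz": 0.0, "twist": 0.0},
    {"dx": 0.0, "dy": 0.0, "dz": 0.0, "twist": 0.0},
    {"dx": 0.0, "dy": 0.0, "dz": 0.0, "twist": 0.0}
  ],
  "gripper": 140,
  "newtons": 80
}}

```text
t: 17.12
tool_pos: [0.5763, 0.0654, 0.0138]
tool_rot: [2.036, 2.371, -0.022]
contact_force: [-0.2, -0.2, 6.2]
opening: 0.0583
```

```bash
python3 st.py
```

```text
t 17.125 tool [0.5763 0.0654 0.0138] yaw 98.7 tilt [ 0.0034 -0.0217] brk x,y 6.34 -2.54 F [-0.2 -0.2  6.2] open 0.0583 q6 -0.145
```

Emit:
{"op": "jog_arm", "data": {
  "steps": [
    {"dx": 0.0, "dy": 0.0, "dz": 0.15, "twist": 0.0},
    {"dx": 0.0, "dy": 0.0, "dz": 0.4, "twist": 0.0},
    {"dx": 0.0, "dy": 0.0, "dz": 0.75, "twist": 0.0},
    {"dx": 0.0, "dy": 0.0, "dz": 0.8, "twist": 0.0},
    {"dx": 0.0, "dy": 0.0, "dz": 0.8, "twist": 0.0}
  ]
}}

```text
t: 17.75
tool_pos: [0.5766, 0.0655, 0.0625]
tool_rot: [2.035, 2.37, -0.021]
contact_force: [-0.9, -0.1, -7.4]
opening: 0.0585
```

```bash
python3 st.py; python3 - <<'E'
from hs import *
d=grab('wrist','w13.png'); 
E
```

```text
t 17.75 tool [0.5766 0.0655 0.0625] yaw 98.7 tilt [ 0.0044 -0.0214] brk x,y 6.46 -2.81 F [-0.9 -0.1 -7.4] open 0.0585 q6 -0.148
```

View pics/w13.png

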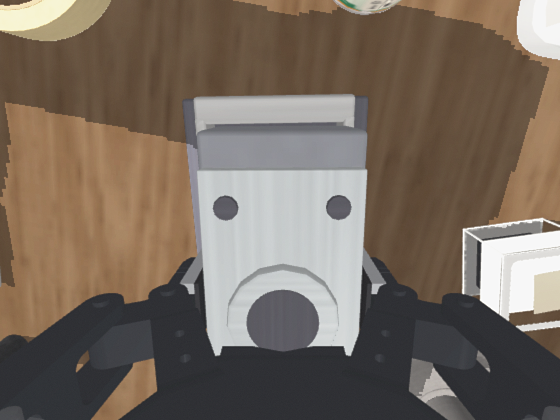

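Emit:
{"op": "jog_arm", "data": {
  "steps": [
    {"dx": 0.0, "dy": 0.0, "dz": 0.0, "twist": -0.8},
    {"dx": 0.0, "dy": 0.0, "dz": 0.0, "twist": -1.8},
    {"dx": 0.0, "dy": 0.0, "dz": 0.0, "twist": -2.8},
    {"dx": 0.0, "dy": 0.0, "dz": 0.0, "twist": -3.8},
    {"dx": 0.0, "dy": 0.0, "dz": 0.0, "twist": -4.8}
  ]
}}

```text
t: 18.42
tool_pos: [0.5751, 0.0656, 0.0605]
tool_rot: [2.836, 1.334, -0.034]
contact_force: [-0.1, 0.7, -8.3]
opening: 0.0583
```

Emit:
{"op": "jog_arm", "data": {
  "steps": [
    {"dx": 0.0, "dy": 0.0, "dz": 0.0, "twist": -1.0},
    {"dx": 0.0, "dy": 0.0, "dz": 0.0, "twist": -2.0},
    {"dx": 0.0, "dy": 0.0, "dz": 0.0, "twist": -3.0},
    {"dx": 0.0, "dy": 0.0, "dz": 0.0, "twist": -4.0},
    {"dx": 0.0, "dy": 0.0, "dz": 0.0, "twist": -5.0}
  ]
}}

```text
t: 19.05
tool_pos: [0.5743, 0.0656, 0.0592]
tool_rot: [-3.139, -0.001, 0.039]
contact_force: [-1.0, -0.2, -7.1]
opening: 0.0583
```

```bash
python3 st.py
```

```text
t 19.05 tool [0.5743 0.0656 0.0592] yaw 0.04 tilt [-0.0251  0.0021] brk x,y 6.89 -0.56 F [-1.  -0.2 -7.1] open 0.0583 q6 1.554
```

Emit:
{"op": "jog_arm", "data": {
  "steps": [
    {"dx": 0.0, "dy": 0.0, "dz": 0.0, "twist": -1.0},
    {"dx": 0.0, "dy": 0.0, "dz": 0.0, "twist": -2.0},
    {"dx": 0.0, "dy": 0.0, "dz": 0.0, "twist": -3.0},
    {"dx": 0.0, "dy": 0.0, "dz": 0.0, "twist": -4.0},
    {"dx": 0.0, "dy": 0.0, "dz": 0.0, "twist": -5.0}
  ]
}}

```text
t: 19.68
tool_pos: [0.5734, 0.0656, 0.058]
tool_rot: [-2.833, 1.33, 0.037]
contact_force: [0.6, -0.1, -7.3]
opening: 0.0588
```

Emit:
{"op": "jog_arm", "data": {
  "steps": [
    {"dx": 0.0, "dy": 0.0, "dz": 0.0, "twist": -1.0},
    {"dx": 0.0, "dy": 0.0, "dz": 0.0, "twist": -2.0},
    {"dx": 0.0, "dy": 0.0, "dz": 0.0, "twist": -3.0},
    {"dx": 0.0, "dy": 0.0, "dz": 0.0, "twist": -3.1},
    {"dx": 0.0, "dy": 0.0, "dz": 0.0, "twist": -3.1}
  ]
}}

```text
t: 20.3
tool_pos: [0.5731, 0.0656, 0.0575]
tool_rot: [-2.373, 2.033, 0.032]
contact_force: [0.1, 0.3, -8.1]
opening: 0.0585
```

```bash
python3 st.py; python3 - <<'E'
from hs import *
d=grab('wrist','w14.png'); np.savez('pics/w14.npz',W=cloud(d),f=d['frame'])
E
```

```text
t 20.3 tool [0.5731 0.0656 0.0575] yaw -81.16 tilt [-0.0045  0.0262] brk x,y 7.09 0.65 F [ 0.1  0.3 -8.1] open 0.0585 q6 2.949
```

View pics/w14.png

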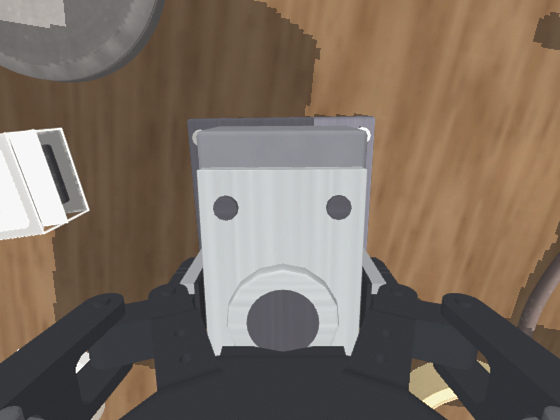

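Emit:
{"op": "jog_arm", "data": {
  "steps": [
    {"dx": 0.0, "dy": -0.04, "dz": -0.1, "twist": 0.0},
    {"dx": 0.0, "dy": -0.04, "dz": -0.3, "twist": 0.0},
    {"dx": 0.0, "dy": -0.04, "dz": -0.5, "twist": 0.0},
    {"dx": 0.0, "dy": -0.04, "dz": -0.63, "twist": 0.0},
    {"dx": 0.0, "dy": -0.04, "dz": -0.66, "twist": 0.0}
  ]
}}

```text
t: 20.98
tool_pos: [0.5724, 0.0633, 0.0168]
tool_rot: [-2.374, 2.034, 0.034]
contact_force: [0.6, 0.6, -8.5]
opening: 0.0586
```

```bash
python3 st.py
```

```text
t 20.975 tool [0.5724 0.0633 0.0168] yaw -81.18 tilt [-0.0063  0.0263] brk x,y 4.88 1.69 F [ 0.6  0.6 -8.5] open 0.0586 q6 2.943
```

Emit:
{"op": "jog_arm", "data": {
  "steps": [
    {"dx": 0.0, "dy": 0.0, "dz": -0.02, "twist": 0.0},
    {"dx": 0.0, "dy": 0.0, "dz": -0.05, "twist": 0.0},
    {"dx": 0.0, "dy": 0.0, "dz": -0.05, "twist": 0.0}
  ]
}}

```text
t: 21.35
tool_pos: [0.5727, 0.0633, 0.0142]
tool_rot: [-2.373, 2.033, 0.033]
contact_force: [-0.8, -0.6, -6.5]
opening: 0.0581
```

```bash
python3 st.py
```

```text
t 21.35 tool [0.5727 0.0633 0.0142] yaw -81.17 tilt [-0.0055  0.0262] brk x,y 4.86 1.33 F [-0.8 -0.6 -6.5] open 0.0581 q6 2.942
```

Emit:
{"op": "jog_arm", "data": {
  "steps": [
    {"dx": 0.0, "dy": 0.0, "dz": -0.02, "twist": 0.0},
    {"dx": 0.0, "dy": 0.0, "dz": -0.03, "twist": 0.0},
    {"dx": 0.0, "dy": 0.0, "dz": -0.03, "twist": 0.0}
  ]
}}

```text
t: 21.72
tool_pos: [0.5734, 0.0633, 0.0139]
tool_rot: [-2.373, 2.033, 0.032]
contact_force: [-5.8, 0.1, 3.5]
opening: 0.0587
```

Emit:
{"op": "jog_arm", "data": {
  "steps": [
    {"dx": 0.0, "dy": 0.0, "dz": 0.0, "twist": 0.0},
    {"dx": 0.0, "dy": 0.0, "dz": 0.0, "twist": 0.0},
    {"dx": 0.0, "dy": 0.0, "dz": 0.0, "twist": 0.0}
  ],
  "gripper": 0
}}

```text
t: 22.1
tool_pos: [0.5741, 0.0632, 0.0145]
tool_rot: [-2.372, 2.032, 0.03]
contact_force: [-0.2, -0.2, -0.2]
opening: 0.0854
```

Emit:
{"op": "jog_arm", "data": {
  "steps": [
    {"dx": 0.0, "dy": 0.0, "dz": 0.3, "twist": 0.0},
    {"dx": 0.0, "dy": 0.0, "dz": 0.9, "twist": 0.0},
    {"dx": 0.0, "dy": 0.0, "dz": 1.6, "twist": 0.0},
    {"dx": 0.0, "dy": 0.0, "dz": 2.2, "twist": 0.0}
  ]
}}

```text
t: 22.6
tool_pos: [0.5748, 0.0633, 0.1498]
tool_rot: [-2.371, 2.031, 0.027]
contact_force: [-0.2, 0.9, -0.2]
opening: 0.0852
```

```bash
python3 st.py; python3 cov.py wrist; python3 - <<'E'
from hs import *
d=grab('wrist','w15.png'); hs(cloud(d))
E
```

```text
t 22.6 tool [0.5748 0.0633 0.1498] yaw -81.16 tilt [-0.0002  0.0261] brk x,y 4.5 -0.7 F [-0.2  0.9 -0.2] open 0.0852 q6 2.949
wrist
-72 300 [-1.5 -0.5  0.2]
-64 296 [-1.5 -0.6  0.3]
-56 404 [ 3.2 41.  42. ]
-48 420 [40.7 42.1 54.7]
-40 426 [54.  54.9 57.1]
-32 393 [54.6 55.7 57.7]
-24 374 [54.9 55.7 56.6]
-16 7905 [234.3 244.9 249.4]
-8 2365 [ 57.6 228.3 233.6]
0 359 [56.8 62.5 63.9]
8 324 [57.3 62.8 64.2]
16 310 [57.4 58.5 63.9]
24 338 [57.9 58.8 59.6]
32 311 [58.3 59.4 60.1]
40 329 [59.2 60.8 62.8]
48 304 [59.6 60.3 61.2]
56 10 [59.4 59.9 60.1]
64 76 [40.3 41.1 41.8]
72 148 [28.8 29.5 30.1]
80 174 [28.5 29.3 30. ]
cover 8784 [array([2.6, 1.3]), array([99.2, 54.2]), np.float64(0.4)] 1/99% [[-46.2, -25.2], [50.8, 27.6]]
housing 10535 [array([3. , 1.3]), array([123.4,  59.9]), np.float64(0.4)] 1/99% [[-57.8, -27.8], [62.9, 30.2]]
fence 1260 [array([69.4,  2. ]), array([28.7, 84.1]), np.float64(0.0)] 1/99% [[55.9, -39.5], [82.8, 43.2]]
plate 5967 [array([12.1,  1.1]), array([141.9, 110. ]), np.float64(0.9)] 1/99% [[-58.3, -53.4], [79.1, 55.5]]
```

View pics/w15.png

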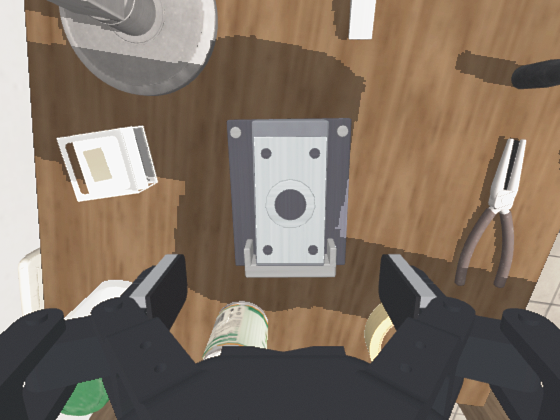

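Emit:
{"op": "jog_arm", "data": {
  "steps": [
    {"dx": -0.1, "dy": -0.7, "dz": 0.0, "twist": 1.0},
    {"dx": -0.2, "dy": -1.4, "dz": 0.0, "twist": 2.0},
    {"dx": -0.3, "dy": -2.1, "dz": 0.0, "twist": 3.0},
    {"dx": -0.4, "dy": -2.8, "dz": 0.0, "twist": 4.0},
    {"dx": -0.4, "dy": -3.5, "dz": 0.0, "twist": 5.0}
  ],
  "gripper": 120,
  "newtons": 60
}}

```text
t: 23.32
tool_pos: [0.5533, -0.1481, 0.1539]
tool_rot: [-3.01, 0.83, 0.031]
contact_force: [-0.0, -0.7, -0.3]
opening: 0.0451
```

Emit:
{"op": "jog_arm", "data": {
  "steps": [
    {"dx": 0.0, "dy": 0.0, "dz": 0.0, "twist": 1.0},
    {"dx": 0.0, "dy": 0.0, "dz": 0.0, "twist": 2.0},
    {"dx": 0.0, "dy": 0.0, "dz": 0.0, "twist": 3.0},
    {"dx": 0.0, "dy": 0.0, "dz": 0.0, "twist": 4.0},
    {"dx": 0.0, "dy": 0.0, "dz": 0.0, "twist": 5.0}
  ]
}}

```text
t: 23.95
tool_pos: [0.5531, -0.148, 0.1538]
tool_rot: [-3.087, -0.53, 0.041]
contact_force: [0.0, 0.2, -0.6]
opening: 0.0453
```

Emit:
{"op": "jog_arm", "data": {
  "steps": [
    {"dx": 0.0, "dy": 0.0, "dz": 0.0, "twist": 1.0},
    {"dx": 0.0, "dy": 0.0, "dz": 0.0, "twist": 2.0},
    {"dx": 0.0, "dy": 0.0, "dz": 0.0, "twist": 3.0},
    {"dx": 0.0, "dy": 0.0, "dz": 0.0, "twist": 4.0},
    {"dx": 0.0, "dy": 0.0, "dz": 0.0, "twist": 5.0}
  ]
}}

```text
t: 24.58
tool_pos: [0.5529, -0.1479, 0.1537]
tool_rot: [2.573, 1.796, -0.043]
contact_force: [-0.8, 0.3, 0.2]
opening: 0.0453
```

```bash
python3 st.py
```

```text
t 24.575 tool [ 0.5529 -0.1479  0.1537] yaw 69.84 tilt [-0.0207 -0.0183] brk x,y -200.82 53.21 F [-0.8  0.3  0.2] open 0.0453 q6 -0.022
```

Emit:
{"op": "jog_arm", "data": {
  "steps": [
    {"dx": -0.03, "dy": -0.12, "dz": 0.0, "twist": 1.0},
    {"dx": -0.03, "dy": -0.12, "dz": 0.0, "twist": 2.0},
    {"dx": -0.03, "dy": -0.12, "dz": -0.2, "twist": 2.89},
    {"dx": -0.03, "dy": -0.12, "dz": -0.2, "twist": 2.89}
  ]
}}

```text
t: 25.08
tool_pos: [0.5502, -0.1547, 0.1406]
tool_rot: [2.043, 2.376, -0.042]
contact_force: [0.6, -0.8, -0.3]
opening: 0.0456
```

```bash
python3 st.py; python3 - <<'E'
from h import *
d=grab('wrist','w16.png')
E
```

```text
t 25.075 tool [ 0.5502 -0.1547  0.1406] yaw 98.63 tilt [-0.0116 -0.025 ] brk x,y -207.16 56.97 F [ 0.6 -0.8 -0.3] open 0.0456 q6 -0.534
```

View pics/w16.png

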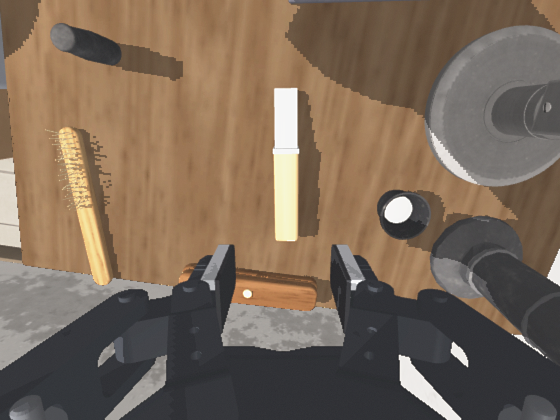

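Emit:
{"op": "jog_arm", "data": {
  "steps": [
    {"dx": 0.02, "dy": -0.01, "dz": -0.8, "twist": 0.0},
    {"dx": 0.02, "dy": -0.01, "dz": -1.5, "twist": 0.0},
    {"dx": 0.02, "dy": -0.01, "dz": -2.0, "twist": 0.0},
    {"dx": 0.02, "dy": -0.01, "dz": -2.23, "twist": 0.0},
    {"dx": 0.02, "dy": -0.01, "dz": -2.23, "twist": 0.0}
  ]
}}

```text
t: 25.75
tool_pos: [0.5516, -0.1554, 0.0072]
tool_rot: [2.045, 2.374, -0.042]
contact_force: [0.5, -0.8, 0.7]
opening: 0.045
```

Emit:
{"op": "jog_arm", "data": {
  "steps": [
    {"dx": 0.0, "dy": 0.0, "dz": 0.0, "twist": 0.0},
    {"dx": 0.0, "dy": 0.0, "dz": 0.0, "twist": 0.0},
    {"dx": 0.0, "dy": 0.0, "dz": 0.0, "twist": 0.0},
    {"dx": 0.0, "dy": 0.0, "dz": 0.0, "twist": 0.0}
  ],
  "gripper": 220,
  "newtons": 60
}}

```text
t: 26.25
tool_pos: [0.5533, -0.1561, 0.0094]
tool_rot: [2.043, 2.371, -0.04]
contact_force: [-0.0, -0.2, 5.9]
opening: 0.018
```

Emit:
{"op": "jog_arm", "data": {
  "steps": [
    {"dx": 0.0, "dy": 0.0, "dz": 0.3, "twist": 0.0},
    {"dx": 0.0, "dy": 0.0, "dz": 0.7, "twist": 0.0},
    {"dx": 0.0, "dy": 0.0, "dz": 1.0, "twist": 0.0},
    {"dx": 0.0, "dy": 0.0, "dz": 1.0, "twist": 0.0}
  ]
}}

```text
t: 26.75
tool_pos: [0.5546, -0.1567, 0.0718]
tool_rot: [2.04, 2.368, -0.037]
contact_force: [-0.5, 0.2, -1.6]
opening: 0.0187
```

```bash
python3 st.py; python3 - <<'E'
from wm import *
d=grab('wrist','w17.png'); measure(cloud(d),d['frame'],ctrl.get_obs())
E
```

```text
t 26.75 tool [ 0.5546 -0.1567  0.0718] yaw 98.51 tilt [-0.0041 -0.0281] brk x,y -209.73 52.87 F [-0.5  0.2 -1.6] open 0.0187 q6 -0.528
17 615 15.26 -10.3 15.7
23 626 15.39 -10.2 9.6
29 659 15.3 -10.0 9.8
35 649 15.41 -10.3 10.1
41 852 15.38 -10.4 10.2
47 660 10.31 -9.0 8.9
53 674 8.97 -8.9 8.9
59 670 7.58 -8.9 8.8
65 659 6.2 -8.9 8.8
71 701 4.84 -8.8 8.8
77 668 3.5 -8.8 9.2
83 715 2.2 -8.8 9.2
89 138 1.42 -8.7 9.2
tip 86.85842305421602
handle slope [-2.40139630e-03  1.54965221e+01]
blade slope [-0.22670693 20.98122028]
lateral slope [-2.33509350e-03  7.02086219e-05]
```

View pics/w17.png

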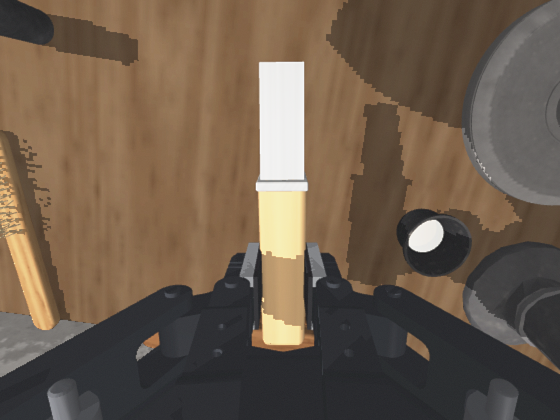

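Emit:
{"op": "jog_arm", "data": {
  "steps": [
    {"dx": 0.2, "dy": 0.2, "dz": 0.15, "twist": 0.05},
    {"dx": 0.5, "dy": 0.55, "dz": 0.15, "twist": 0.05},
    {"dx": 0.72, "dy": 0.86, "dz": 0.15, "twist": 0.05},
    {"dx": 0.7, "dy": 1.1, "dz": 0.0, "twist": 0.05},
    {"dx": 0.68, "dy": 1.26, "dz": -0.3, "twist": 0.05}
  ]
}}

```text
t: 27.42
tool_pos: [0.5944, -0.0795, 0.0514]
tool_rot: [2.03, 2.38, -0.039]
contact_force: [-1.0, -0.4, -2.0]
opening: 0.0185
```

```bash
python3 st.py; python3 - <<'E'
from h import *
d=grab('wrist','w18.png')
E
python3 st.py
```

```text
t 27.425 tool [ 0.5944 -0.0795  0.0514] yaw 99.08 tilt [-0.0062 -0.0274] brk x,y -139.59 1.8 F [-1.  -0.4 -2. ] open 0.0185 q6 -0.39
t 27.475 tool [ 0.5915 -0.0782  0.0475] yaw 99.09 tilt [-0.0125 -0.025 ] brk x,y -137.81 4.48 F [-1.6  0.7 -3.6] open 0.018 q6 -0.39
```

View pics/w18.png

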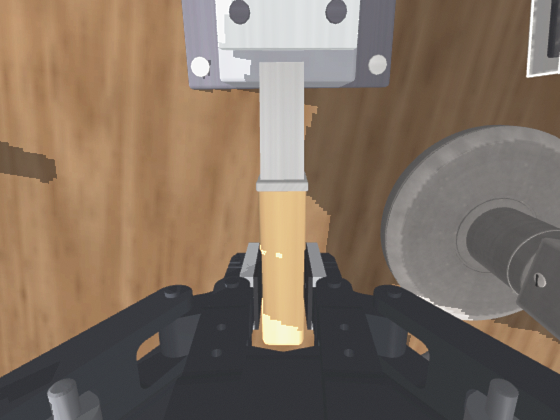

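Emit:
{"op": "jog_arm", "data": {
  "steps": [
    {"dx": 0.05, "dy": -0.045, "dz": 0.0, "twist": 0.0},
    {"dx": 0.05, "dy": -0.045, "dz": -0.03, "twist": 0.0},
    {"dx": 0.05, "dy": -0.045, "dz": -0.03, "twist": 0.0}
  ]
}}

```text
t: 27.85
tool_pos: [0.5946, -0.0815, 0.046]
tool_rot: [2.035, 2.384, -0.042]
contact_force: [-0.8, -0.1, -1.2]
opening: 0.0183
```

```bash
python3 st.py
```

```text
t 27.85 tool [ 0.5946 -0.0815  0.046 ] yaw 99.05 tilt [-0.012  -0.0253] brk x,y -141.58 1.86 F [-0.8 -0.1 -1.2] open 0.0183 q6 -0.393
```

Emit:
{"op": "jog_arm", "data": {
  "steps": [
    {"dx": 0.0, "dy": 0.0, "dz": -0.02, "twist": 0.0},
    {"dx": 0.0, "dy": 0.0, "dz": -0.04, "twist": 0.0},
    {"dx": 0.0, "dy": 0.0, "dz": -0.04, "twist": 0.0}
  ]
}}

```text
t: 28.22
tool_pos: [0.5946, -0.0816, 0.0436]
tool_rot: [2.035, 2.384, -0.042]
contact_force: [-0.0, -0.3, -1.5]
opening: 0.0185
```

Emit:
{"op": "jog_arm", "data": {
  "steps": [
    {"dx": 0.0, "dy": 0.0, "dz": -0.01, "twist": 0.0},
    {"dx": 0.0, "dy": 0.0, "dz": -0.02, "twist": 0.0},
    {"dx": 0.0, "dy": 0.0, "dz": -0.02, "twist": 0.0}
  ]
}}

```text
t: 28.6
tool_pos: [0.5948, -0.0816, 0.0427]
tool_rot: [2.035, 2.384, -0.042]
contact_force: [0.0, -0.0, -0.2]
opening: 0.0183
```

Emit:
{"op": "jog_arm", "data": {
  "steps": [
    {"dx": 0.0, "dy": 0.0, "dz": -0.01, "twist": 0.0},
    {"dx": 0.0, "dy": 0.0, "dz": -0.02, "twist": 0.0},
    {"dx": 0.0, "dy": 0.0, "dz": -0.02, "twist": 0.0}
  ]
}}

```text
t: 28.98
tool_pos: [0.595, -0.0817, 0.0419]
tool_rot: [2.034, 2.383, -0.042]
contact_force: [-1.3, -1.4, 3.4]
opening: 0.0184
```

Emit:
{"op": "jog_arm", "data": {
  "steps": [
    {"dx": -0.005, "dy": 0.03, "dz": 0.005, "twist": 0.0},
    {"dx": -0.01, "dy": 0.06, "dz": 0.005, "twist": 0.0},
    {"dx": -0.015, "dy": 0.1, "dz": 0.005, "twist": 0.0},
    {"dx": -0.02, "dy": 0.13, "dz": 0.005, "twist": 0.0}
  ]
}}

```text
t: 29.48
tool_pos: [0.5939, -0.0737, 0.0424]
tool_rot: [2.034, 2.383, -0.041]
contact_force: [0.1, -1.5, 2.1]
opening: 0.0187
```

Emit:
{"op": "jog_arm", "data": {
  "steps": [
    {"dx": -0.005, "dy": 0.03, "dz": 0.0, "twist": 0.0},
    {"dx": -0.01, "dy": 0.06, "dz": 0.0, "twist": 0.0},
    {"dx": -0.015, "dy": 0.1, "dz": 0.0, "twist": 0.0},
    {"dx": -0.02, "dy": 0.13, "dz": 0.0, "twist": 0.0}
  ]
}}

```text
t: 29.98
tool_pos: [0.5931, -0.0665, 0.0427]
tool_rot: [2.033, 2.382, -0.043]
contact_force: [0.4, -4.4, 4.1]
opening: 0.0186
```

```bash
python3 st.py; python3 - <<'E'
from h import *
d=grab('wrist','w19.png')
E
python3 st.py
```

```text
t 29.975 tool [ 0.5931 -0.0665  0.0427] yaw 99.07 tilt [-0.0102 -0.027 ] brk x,y -126.47 1.1 F [ 0.4 -4.4  4.1] open 0.0186 q6 -0.368
t 30.025 tool [ 0.5931 -0.0664  0.0427] yaw 99.07 tilt [-0.0102 -0.027 ] brk x,y -126.38 1.09 F [-0.5 -4.1  2.8] open 0.0185 q6 -0.368
```

View pics/w19.png

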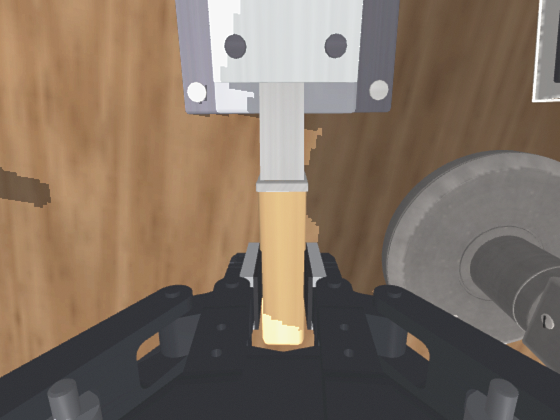

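Emit:
{"op": "jog_arm", "data": {
  "steps": [
    {"dx": -0.006, "dy": 0.04, "dz": 0.0, "twist": 0.0},
    {"dx": -0.012, "dy": 0.08, "dz": 0.0, "twist": 0.0},
    {"dx": -0.02, "dy": 0.12, "dz": 0.0, "twist": 0.0},
    {"dx": -0.025, "dy": 0.16, "dz": 0.0, "twist": 0.0}
  ]
}}

```text
t: 30.52
tool_pos: [0.592, -0.058, 0.0431]
tool_rot: [2.031, 2.38, -0.044]
contact_force: [1.2, -5.5, 2.4]
opening: 0.0183
```

Emit:
{"op": "jog_arm", "data": {
  "steps": [
    {"dx": -0.006, "dy": 0.04, "dz": 0.0, "twist": 0.0},
    {"dx": -0.012, "dy": 0.08, "dz": 0.0, "twist": 0.0},
    {"dx": -0.02, "dy": 0.12, "dz": 0.0, "twist": 0.0},
    {"dx": -0.025, "dy": 0.16, "dz": 0.0, "twist": 0.0}
  ]
}}

```text
t: 31.02
tool_pos: [0.5908, -0.0495, 0.0433]
tool_rot: [2.029, 2.379, -0.046]
contact_force: [0.1, -6.3, 2.8]
opening: 0.019
```

```bash
python3 st.py; python3 - <<'E'
from h import *
d=grab('wrist','w20.png')
E
```

```text
t 31.025 tool [ 0.5908 -0.0495  0.0433] yaw 99.07 tilt [-0.0082 -0.0318] brk x,y -109.38 0.74 F [ 0.1 -6.3  2.8] open 0.019 q6 -0.337
```

View pics/w20.png

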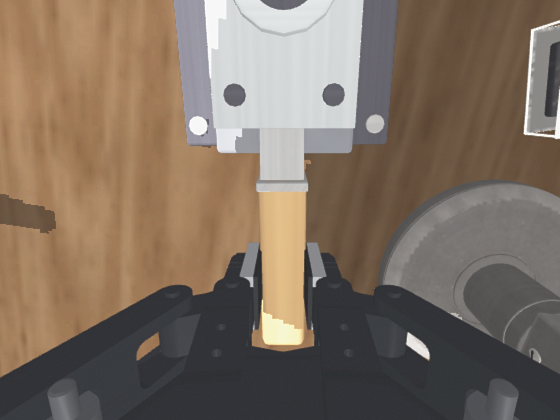

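Emit:
{"op": "jog_arm", "data": {
  "steps": [
    {"dx": -0.006, "dy": 0.04, "dz": 0.0, "twist": 0.0},
    {"dx": -0.012, "dy": 0.08, "dz": 0.0, "twist": 0.0},
    {"dx": -0.02, "dy": 0.12, "dz": 0.0, "twist": 0.0}
  ]
}}

```text
t: 31.45
tool_pos: [0.5898, -0.043, 0.0434]
tool_rot: [2.028, 2.377, -0.048]
contact_force: [0.4, -6.0, 0.8]
opening: 0.0186
```

Emit:
{"op": "jog_arm", "data": {
  "steps": [
    {"dx": -0.006, "dy": 0.03, "dz": 0.0, "twist": 0.0},
    {"dx": -0.01, "dy": 0.06, "dz": 0.0, "twist": 0.0},
    {"dx": -0.013, "dy": 0.08, "dz": 0.0, "twist": 0.0}
  ]
}}

```text
t: 31.82
tool_pos: [0.5892, -0.0392, 0.0434]
tool_rot: [2.027, 2.376, -0.049]
contact_force: [0.2, -5.5, 1.8]
opening: 0.0184
```

```bash
python3 st.py; python3 - <<'E'
from h import *
d=grab('wrist','w21.png'); cv2.imwrite('pics/w21c.png',cv2.resize(cv2.cvtColor(d['frame'][90:260,180:400],cv2.COLOR_RGB2BGR),None,fx=3.5,fy=3.5,interpolation=2))
E
python3 cov.py wrist
```

```text
t 31.825 tool [ 0.5892 -0.0392  0.0434] yaw 99.07 tilt [-0.007  -0.0356] brk x,y -98.94 0.75 F [ 0.2 -5.5  1.8] open 0.0184 q6 -0.317
wrist
-72 1182 [ -1.  139.4 143.6]
-64 218 [-1.6 -0.6 16.8]
-56 600 [40.5 41.4 42.4]
-48 761 [40.7 41.5 60. ]
-40 1470 [59.3 60.2 61.1]
-32 1590 [59.6 61.  63. ]
-24 1677 [59.3 60.2 61. ]
-16 1799 [59.4 60.2 61.1]
-8 1962 [59.4 60.4 66. ]
0 2066 [59.8 65.3 66.8]
8 201 [59.5 60.4 65.1]
```

View pics/w21c.png

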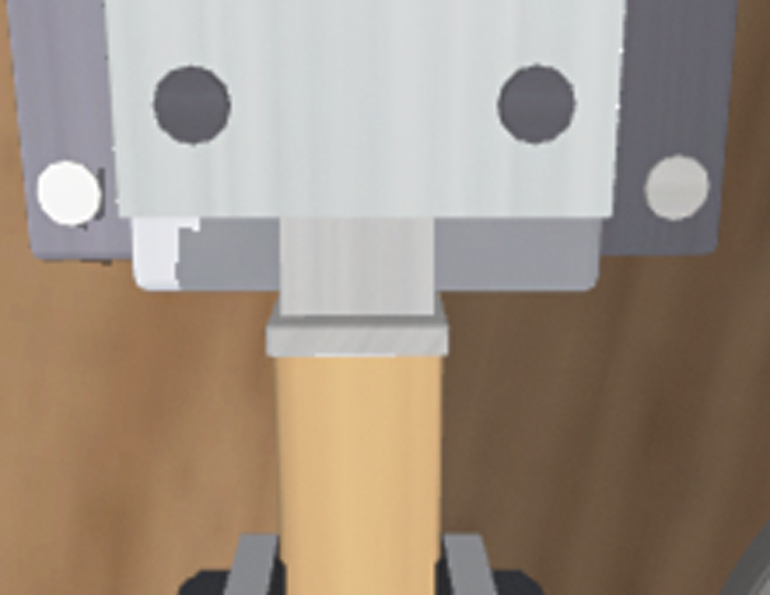

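Emit:
{"op": "jog_arm", "data": {
  "steps": [
    {"dx": -0.003, "dy": 0.02, "dz": 0.0, "twist": 0.0},
    {"dx": -0.006, "dy": 0.04, "dz": 0.0, "twist": 0.0},
    {"dx": -0.008, "dy": 0.05, "dz": 0.0, "twist": 0.0}
  ]
}}

```text
t: 32.3
tool_pos: [0.5889, -0.0371, 0.0434]
tool_rot: [2.026, 2.375, -0.051]
contact_force: [1.9, -6.4, 2.0]
opening: 0.0186
```

Emit:
{"op": "jog_arm", "data": {
  "steps": [
    {"dx": -0.003, "dy": 0.02, "dz": 0.0, "twist": 0.0},
    {"dx": -0.006, "dy": 0.04, "dz": 0.0, "twist": 0.0},
    {"dx": -0.008, "dy": 0.05, "dz": 0.0, "twist": 0.0}
  ]
}}

```text
t: 32.67
tool_pos: [0.5893, -0.0368, 0.0438]
tool_rot: [2.022, 2.371, -0.055]
contact_force: [2.0, -11.6, 1.4]
opening: 0.0183
```

```bash
python3 st.py; python3 cov.py wrist
```

```text
t 32.675 tool [ 0.5893 -0.0368  0.0438] yaw 99.1 tilt [-0.0041 -0.043 ] brk x,y -96.6 0.27 F [  2.  -11.6   1.4] open 0.0183 q6 -0.307
wrist
-72 5217 [128.5 139.1 143.2]
-64 297 [-1.4 -0.6  0.3]
-56 337 [40.2 41.3 42.3]
-48 866 [40.7 41.5 42.3]
-40 1239 [59.4 60.3 61.1]
-32 1562 [59.7 61.1 63.2]
-24 1644 [59.5 60.3 61.3]
-16 1775 [59.5 60.4 61.2]
-8 1935 [59.5 60.4 64.7]
0 2085 [59.7 64.2 66.8]
8 777 [59.8 63.8 66.8]
```

Emit:
{"op": "jog_arm", "data": {
  "steps": [
    {"dx": 0.015, "dy": -0.1, "dz": 0.0, "twist": 0.0},
    {"dx": 0.04, "dy": -0.25, "dz": 0.0, "twist": 0.0},
    {"dx": 0.07, "dy": -0.45, "dz": 0.0, "twist": 0.0},
    {"dx": 0.1, "dy": -0.65, "dz": 0.0, "twist": 0.0},
    {"dx": 0.14, "dy": -0.9, "dz": 0.0, "twist": 0.0}
  ]
}}

```text
t: 33.35
tool_pos: [0.5975, -0.092, 0.0433]
tool_rot: [2.022, 2.372, -0.057]
contact_force: [-0.0, -0.5, -0.7]
opening: 0.0184
```

```bash
python3 st.py;python3 - <<'E'
from h import *
d=grab('wrist','w22.png')
E
```

```text
t 33.35 tool [ 0.5975 -0.092   0.0433] yaw 99.12 tilt [-0.0048 -0.0437] brk x,y -152.35 0.64 F [-0.  -0.5 -0.7] open 0.0184 q6 -0.395
```

View pics/w22.png

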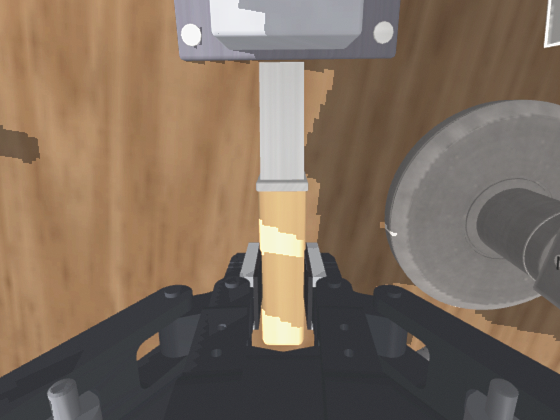

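Emit:
{"op": "jog_arm", "data": {
  "steps": [
    {"dx": -0.1, "dy": -0.5, "dz": 0.1, "twist": 0.0},
    {"dx": -0.5, "dy": -1.07, "dz": 0.1, "twist": 0.0},
    {"dx": -0.77, "dy": -1.07, "dz": 0.0, "twist": 0.0},
    {"dx": -0.77, "dy": -1.07, "dz": -0.25, "twist": 0.0},
    {"dx": -0.77, "dy": -1.07, "dz": -0.48, "twist": 0.0}
  ]
}}

```text
t: 34.02
tool_pos: [0.5512, -0.158, 0.0129]
tool_rot: [2.023, 2.37, -0.059]
contact_force: [0.3, -0.4, -1.6]
opening: 0.0185
```

Emit:
{"op": "jog_arm", "data": {
  "steps": [
    {"dx": 0.0, "dy": 0.0, "dz": -0.03, "twist": 0.0},
    {"dx": 0.0, "dy": 0.0, "dz": -0.05, "twist": 0.0},
    {"dx": 0.0, "dy": 0.0, "dz": -0.05, "twist": 0.0}
  ]
}}

```text
t: 34.4
tool_pos: [0.5519, -0.1578, 0.0102]
tool_rot: [2.022, 2.37, -0.058]
contact_force: [0.1, 0.5, -0.4]
opening: 0.018
```

Emit:
{"op": "jog_arm", "data": {
  "steps": [
    {"dx": 0.0, "dy": 0.0, "dz": -0.02, "twist": 0.0},
    {"dx": 0.0, "dy": 0.0, "dz": -0.03, "twist": 0.0},
    {"dx": 0.0, "dy": 0.0, "dz": -0.03, "twist": 0.0}
  ]
}}

```text
t: 34.78
tool_pos: [0.5522, -0.158, 0.0096]
tool_rot: [2.021, 2.37, -0.058]
contact_force: [-3.7, 0.8, 6.8]
opening: 0.0182
```

Emit:
{"op": "jog_arm", "data": {
  "steps": [
    {"dx": 0.0, "dy": 0.0, "dz": 0.02, "twist": 0.0},
    {"dx": 0.0, "dy": 0.0, "dz": 0.02, "twist": 0.0},
    {"dx": 0.0, "dy": 0.0, "dz": 0.02, "twist": 0.0},
    {"dx": 0.0, "dy": 0.0, "dz": 0.02, "twist": 0.0}
  ],
  "gripper": 120
}}

```text
t: 35.28
tool_pos: [0.5521, -0.158, 0.0106]
tool_rot: [2.021, 2.37, -0.058]
contact_force: [0.3, 0.4, 0.6]
opening: 0.0452
```

Emit:
{"op": "jog_arm", "data": {
  "steps": [
    {"dx": 0.0, "dy": 0.0, "dz": 0.3, "twist": 0.0},
    {"dx": 0.0, "dy": 0.0, "dz": 0.9, "twist": 0.0},
    {"dx": 0.0, "dy": 0.0, "dz": 1.6, "twist": 0.0},
    {"dx": 0.0, "dy": 0.0, "dz": 2.4, "twist": 0.0}
  ]
}}

```text
t: 35.78
tool_pos: [0.5519, -0.1579, 0.1568]
tool_rot: [2.021, 2.37, -0.058]
contact_force: [-0.4, -1.1, 0.3]
opening: 0.0451
```

```bash
python3 st.py; python3 - <<'E'
from hs import *
import cov
d=grab('wrist','w23.png')
d=grab('top','t23.png'); W=cloud(d); hs(W); cov.run(W)
cv2.imwrite('pics/t23c.png',cv2.resize(cv2.cvtColor(d['frame'][60:330,90:400],cv2.COLOR_RGB2BGR),None,fx=2.2,fy=2.2))
d=grab('scene','s23.png'); print('scene'); cov.run(cloud(d))
E
```

```text
t 35.775 tool [ 0.5519 -0.1579  0.1568] yaw 99.1 tilt [-0.0042 -0.0456] brk x,y -210.54 55.78 F [-0.4 -1.1  0.3] open 0.0451 q6 -0.535
cover 1294 [array([4.9, 0.7]), array([100.1,  55.2]), np.float64(0.9)] 1/99% [[-44.4, -26.0], [54.1, 28.0]]
housing 1812 [array([4.6, 1.2]), array([123.8,  60.7]), np.float64(1.0)] 1/99% [[-56.0, -26.5], [65.5, 30.5]]
fence 224 [array([68.2,  1.8]), array([25.7, 84.7]), np.float64(0.3)] 1/99% [[55.7, -40.3], [80.6, 43.6]]
plate 1272 [array([-0., -0.]), array([139.9, 180. ]), np.float64(90.0)] 1/99% [[-87.1, -68.6], [88.1, 67.6]]
-72 51 [-1.1  1.2  3.4]
-64 52 [-1.6  1.1  6.1]
-56 57 [ 8.  42.9 44.7]
-48 61 [40.9 43.4 61.1]
-40 56 [60.1 62.  63.8]
-32 58 [60.6 63.3 65.1]
-24 59 [60.3 61.7 63.6]
-16 61 [60.5 62.2 64.6]
-8 58 [60.8 62.7 67.1]
0 65 [61.5 66.1 69.8]
8 59 [60.7 65.6 69.1]
16 60 [60.3 63.4 68.7]
24 58 [59.8 62.1 63.9]
32 57 [60.4 62.4 63.9]
40 64 [60.1 62.8 65.5]
48 55 [60.9 62.4 65.2]
56 42 [42.7 61.  63.7]
64 47 [40.3 42.7 44.5]
72 56 [29.1 31.2 33.5]
80 32 [29.2 31.4 33. ]
scene
-72 9 [-1.2  0.   1. ]
-40 20 [42.7 60.  61.5]
-32 26 [50.3 61.5 63.9]
-24 37 [58.9 60.5 63. ]
-16 26 [59.4 60.6 62. ]
-8 19 [56.  60.6 62.1]
0 20 [56.9 62.3 66.7]
8 35 [59.7 66.1 67.8]
16 43 [59.5 62.7 66.6]
24 37 [59.2 61.2 63.6]
32 36 [59.8 60.9 62.2]
40 23 [60.1 61.1 62.3]
48 64 [41.1 60.4 63.3]
56 101 [41.3 54.9 60.8]
64 45 [39.9 41.5 60.4]
72 90 [29.2 33.6 40.7]
80 95 [ 3.1 22.3 30.4]
```

View pics/t23c.png

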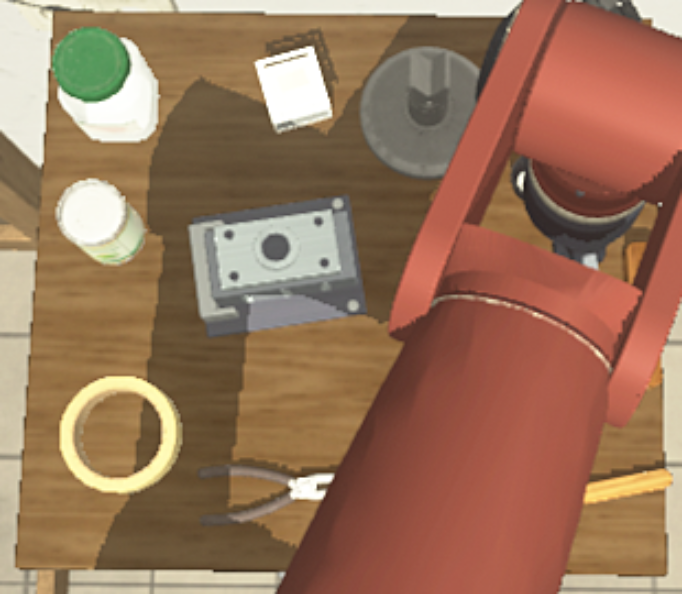

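View pics/w23.png

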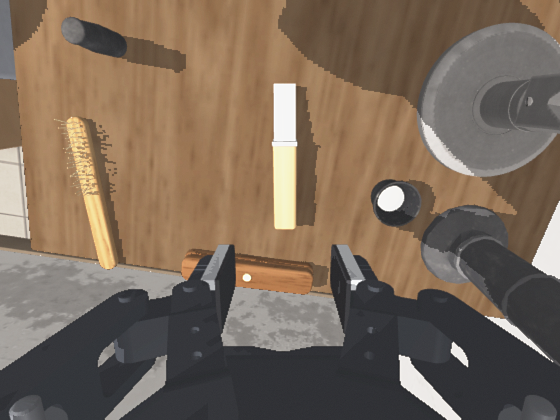

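View pics/s23.png

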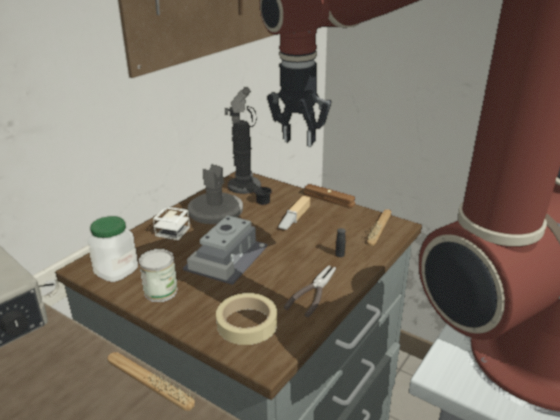

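The cover is level and about 6 mm up at both ends. The housing sits square in the bracket, the wedge lies flat at (285,155) in the wrist view, and the bystanders are where they were. I'll hand in.

```bash
python3 -c "
from station import ctrl
print(ctrl.finish_job())"
```

```text
the job is handed in; nothing more can be done
None
```

The cover is now raised at both ends and level. I handed the job in at about 36 s of the 72 s allowed; no verdict is reported.

**What I did:** I drove the wedge in from the open end until the force climbed to about 10 N at the shoulder, then laid it down. I turned the housing end for end, took the wedge again and drove the other end until the force climbed to about 12 N. The wedge is back on the cabinet top and the arm is clear of everything.

**Last checks:**
- **Cover:** about 6 mm above home at both ends. The two ends agree within about 0.5 mm in the top view and 1 mm in the scene view.
- **Housing:** flat, roughly 2–3 mm from the bracket's origin, and within about 1° of square to the fence.
- **Wedge:** lying flat on the wood, well clear of the housing.
- **Bystanders:** they looked unmoved in the pictures; I did not measure them individually.

**Things that disagreed:**
- **Camera heights:** the top camera reads about 1–2 mm higher than the wrist camera, which is within the stated calibration.
- **Starting position:** the housing started about 6–7 mm short of the fence, which I had first taken to be touching. The first stroke slid it up to the fence, so that stroke ran further than I had worked out.
- **Tool tilt:** the arm ended tilted about 2.6° after the pushes.

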